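# Home and lock a rotary sample stage, then stack its spacers

## Robot

A 6-joint arm with a two-finger parallel gripper is mounted at the origin on the work surface. World frame = base frame: x ahead of the robot, y to its left, z up, the work surface at z = 0. Lengths are in m, angles in rad, forces in N, time in s.
With the tool pointing down it reaches from about 0.375 to 0.975 m from the base axis. Payload 3.8 kg.
Tool frame: the origin (TCP) lies at the very end of the fingers, on their centre line; the grasp point (between the pads) lies 19 mm behind it; z points along the fingers, x is the direction in which the jaws open and shut, and the axes are right-handed (so a half turn about z gives the same grasp; the last joint's range is limited). The gripper opens to 85 mm and grips with 20 to 120 N. Pads are 22 mm wide; open, the fingers measure 114 mm over their backs; the gripper's body (76 mm by 85 mm) begins 54 mm behind the grasp point. The pads swing forward as they close: fully open they stand 13 mm farther back than shut.
Start: joints at [-1.304, 0.264, 1.604, -0, 1.274, -0.037], TCP at [0.202, -0.644, 0.231] pointing down, gripper open.
Joint ranges: [-2.63, 2.63], [-0.94, 2.18], [0.31, 2.57], [-1.31, 4.45], [0, 2.66], [-2.55, 2.55]. Speed limits (rad/s): [2.57, 2.57, 3.14, 3.14, 3.14, 3.14].

## Interface

Orientations are given as a rotation vector (axis times angle).
In Python, from workcell import bot gives the robot as it stands.
- The arm moves only by the tool carry_out, never from a script. Its argument "deltas" is a list of rows, each an object with "delta_pos": the shift along the tool's x, y, z in m, a list of three; "dr": the turn, a rotation vector about the tool's x, y, z in rad, a list of three. A call has 1 to 10 rows; each row shifts and turns the commanded pose from where the row before left it, along the tool's axes as they then stand; what a row does not reach is not made up. A row lasts 1/8 s, in which the tool goes at most 62.5 mm and 10.7 degrees, less where a joint would pass 70% of its speed; a pose out of reach is approached as far as the arm can. A call is refused whole if a number of a shift passes 0.0625 or a number of a turn 0.188, either way. A call with a gripper value outside its range is refused whole. "grip" is the opening, from 0 (shut) to 1 (fully open), set as the call begins (left out, the last holds). The fingers move at their own pace and stop on an object; "force" is the grip in N (left out, the last holds). Time passes only in rows, so rows that do not move let the fingers close. It gives the time, the measured TCP pose, the force and the opening at its end, in the units of the state.
- bot.read_state(): the state, without advancing time (a new reading comes with each control period).
- bot.read_camera(name): name is "scene" or "top"; returns a dict with "frame" (384x512x3 uint8, red, green, blue), "K" (3x3 intrinsics, pixels), "xyz" and "attitude" of the camera in the world. Camera axes: x right, y down, z forward; pixel columns grow to the right and rows downward; lengths in m; the calibration is good to about 2 mm. A picture is of the moment at which its call begins. There is no depth.
- bot.finish_job(): hands the job in, once; it reports no verdict.
The state is a dict: "time": time; "q": joint angles; "joint_vel": joint speeds; "joint_torque": joint torques, N m; "tool_pos": TCP position; "tcp_rot": TCP orientation; "wrist_force": force on the tool from outside, world axes, zero at the start; "torque": the same for the moment, N m; "width": opening from 0.0 (shut) to 1.0 (fully open).
Only numpy, scipy, OpenCV 4.12 (cv2) and the standard library are available. Lean on these libraries where they do the work, as an engineer would, in place of code of your own. Each camera call takes 0.05 s, during which the arm holds its last target.

## Task

Get the rotary sample stage ready for the plasma chamber: turn its drive pulley until the red mark on the rim stands right at the fixed yellow pointer and let go, then slide the index bolt fully in so that it locks the pulley there. Once it is locked, lower the thick copper spacer down the spindle onto the hub and then the thin white ceramic spacer down on top of it; lower them all the way, do not let them drop, and leave the blank flange and the other things on the bench where they are.

Things in the scene. Friction and masses are not known exactly. Their poses are not given: they have to be found in the camera images.
- stage: the rotary sample stage, fixed to the bench: round aluminium base 190 mm across, 10 mm thick, a bearing housing 58 mm across and a drive pulley on a vertical axis. Origin on that axis at bench level; x points from the axis to the pointer, z up; the index bolt stands on the opposite side (-x), 95 to 140 mm from the axis
- axis_top (a point): point on the pulley's vertical axis, level with the top of its rim, 60 mm above the bench. Aluminium rim: 150 mm outside and 122 mm inside diameter, so 14 mm thick radially, and 16 mm high, with a belt groove; it can be pinched from above, one finger inside it and one outside. The pulley turns either way without stops, has about 0.12 N m of friction and stays where it is left
- mark (a point): outer end of the red mark on top of the pulley's rim, 75 mm from the axis; it turns with the pulley. A radial red line 5 mm wide, 13 mm long (short black ticks are degree marks). Three spokes, 11 mm wide, top 54 mm above the bench, lie 60, 180 and 300 degrees from the mark; at each spoke's end the outside of the rim has an index notch 12 mm wide, 9 mm deep
- pointer (a point): tip of the fixed pointer: a small yellow wedge, level with the top of the rim and 76.5 mm from the pulley's axis, on a 9 mm post standing 88 mm from the axis; its x axis points outwards from the pulley's axis and y along the tangent
- bolt_knob (a point): centre of the black round knob of the index bolt, 81 mm above the bench: 18 mm diameter, 24 mm high (68 to 92 mm above the bench), upright on a stem; the guide block below it is 58 mm high and 30 mm wide. The knob stands 118 mm from the pulley's axis when the bolt is out and 107 mm when it is fully in; it slides straight towards the axis with about 2.5 N of friction, and stays where it is left
- bolt (a joint): travel of the index bolt: 0 drawn out, clear of the rim; 0.011 m fully in, its round nose (9 mm diameter) in a notch of the rim. It goes in only when a notch stands before it within about 4 mm, as it does with the red mark at the pointer, and then centres the pulley
- hub_seat (a point): centre of the flat top of the pulley's hub, 64 mm above the bench, where the first spacer sits (hub 34 mm diameter). From here the steel spindle rises 36 mm on the pulley's axis: 16 mm diameter, its top 5 mm tapered to 9 mm. Round the hub there is open room down to the spokes, 10 mm below the seat
- thick_centre (a point): centre, half-way up, of the thick copper spacer: a ring 46 mm outside diameter, 20 mm bore, 18 mm thick, 0.15 to 0.3 kg, lying flat in the blue-grey tray. The tray is fixed: 290 by 150 mm, floor 3 mm thick, walls 14 mm high
- thin_centre (a point): centre, half-way up, of the thin white ceramic spacer: a ring 46 mm outside diameter, 20 mm bore, 10 mm thick, about 0.055 kg, lying flat in the same tray
- blank_centre (a point): centre, half-way up, of a bystander in the same tray: a steel blank flange, a disc without a hole, 40 mm diameter and 10 mm high, lying in the row with the spacers, about 85 mm from the next thing in the row. Leave it where it is
- tray: the fixed blue-grey tray; origin under the centre of its floor at bench level, x along its 290 mm length; the three things lie in a row along it
- wrench: bystander: a steel wrench 170 mm long lying on the bench; origin at its middle, on the bench
- driver: bystander: a screwdriver 190 mm long lying on the bench; origin at its middle, on the bench
- jar: bystander: a closed amber jar 64 mm in diameter, 85 mm high; origin at its base
- gauge: bystander: a standing vacuum gauge head, 54 mm diameter, 104 mm high; origin at its base
- kf_ring: bystander: an aluminium centring ring 52 mm in diameter, 8 mm high, on the bench; origin at its base
- kf_clamp: bystander: an aluminium flange clamp with a wing screw, 62 mm ring, 16 mm high, on the bench; origin at its base
Mind the look-alikes: they are no part of the job. Several things look just like the part that bears thick_centre: the one meant starts farthest to the robot's right.

How it is judged:
By the outcome, as a careful person would: the job done as asked, in the order asked, and still so for the second after the job is handed in, with the robot touching nothing.
It also fails if it takes over 72 s, if anything falls off the work surface, if the arm or the gripper's body presses on something with over 40 N, if the wrist force passes 120 N, or if a joint passes its speed limit or range.

## Working session

There is one attempt and no reset: what is moved stays moved. The work goes in short steps, Python scripts to look and compute and a tool call to move; the robot and the scene stay as the last step left them, time stands still between calls to the robot, and variables do not carry over. Pictures are saved under pics/ and viewed, and the job is handed in when it is done.

Besides the shell and the picture viewer there is one more tool, called after "Emit:" in YAML: its name, and indented under it one key for each argument. carry_out: Moves the arm, as the interface text tells. Its arguments: {"type":"object","properties":{"deltas":{"type":"array"},"grip":{"type":"number"},"force":{"type":"number"}},"required":["deltas"]}

```bash
ls; mkdir -p pics; python3 - <<'E'
from workcell import bot
import cv2
for n in ("scene","top"):
    c=bot.read_camera(n); cv2.imwrite(f"pics/{n}0.png",cv2.resize(c["frame"][:,:,::-1],(800,600),interpolation=cv2.INTER_CUBIC))
    print(n,c["K"],c["xyz"],c["attitude"])
s=bot.read_state(); print(s)
E
```

```text
pics
scene [[437.33826454   0.         254.50939579]
 [  0.         437.33826454 188.67210412]
 [  0.           0.           1.        ]] [ 1.03224724 -0.66816572  1.14671848] [-2.40837816 -0.73101652  0.26202117]
top [[355.95081064   0.         255.28448659]
 [  0.         355.95081064 192.52596574]
 [  0.           0.           1.        ]] [ 0.42934161 -0.00784053  1.05097772] [-2.16597265  2.12897492 -0.14609269]
{'time': 0.1, 'q': array([-1.30389727e+00,  2.64681943e-01,  1.60527618e+00, -3.53637177e-05,
        1.27367838e+00, -3.69233079e-02]), 'joint_vel': array([-9.50230628e-05, -1.97436967e-03, -2.62440157e-03, -5.04134935e-05,
       -7.97939448e-04,  4.78611549e-04]), 'joint_torque': array([ 4.50251555e-04, -5.16704679e+01, -3.68589306e+01, -5.14238798e-05,
        6.34178767e-03, -4.85758608e-05]), 'tool_pos': array([ 0.20173422, -0.64344523,  0.23006281]), 'tcp_rot': array([-2.53103068,  1.85894348,  0.0025476 ]), 'wrist_force': array([ 0.10771765, -0.20266973,  0.33187075]), 'torque': array([-0.02666383,  0.02369795,  0.02976904]), 'width': 1.0010769360497287}
```

View pics/scene0.png

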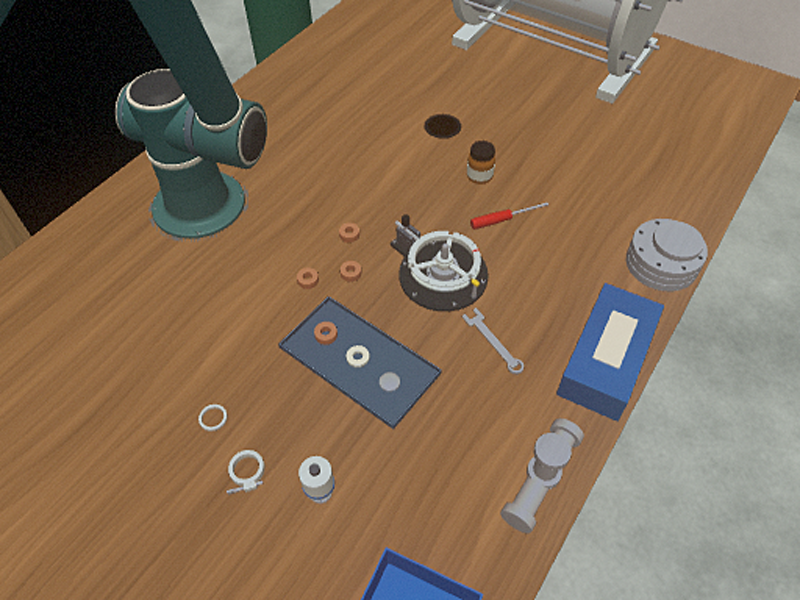

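View pics/top0.png

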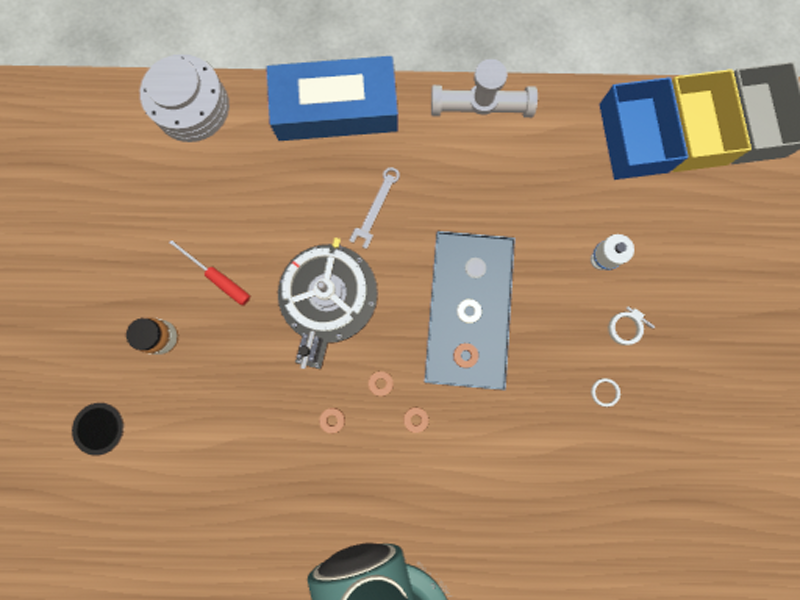

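Four copper rings, in top-picture pixels: (466,356) in the tray, (380,384), (331,420) and (416,420) on the bench. The one in the tray is farthest to the robot's right (image right = -y), so it fits both clues. I'll confirm this with crops.

```bash
cat > h.py <<'E'
import numpy as np, cv2
from scipy.spatial.transform import Rotation as R
from workcell import bot
def ray(c,u,v):
    d=np.linalg.inv(c["K"])@np.array([u,v,1.]); return R.from_rotvec(c["attitude"]).as_matrix()@d
def onz(c,u,v,z):
    d=ray(c,u,v); p=np.array(c["xyz"]); return p+d*(z-p[2])/d[2]
def proj(c,P):
    P=np.atleast_2d(P); q=(P-np.array(c["xyz"]))@R.from_rotvec(c["attitude"]).as_matrix()
    return (q/q[:,2:])@np.array(c["K"]).T[:,:2]
def crop(c,u0,v0,w,h,s,name,draw=()):
    im=cv2.resize(np.ascontiguousarray(c["frame"][v0:v0+h,u0:u0+w,::-1]),None,fx=s,fy=s,interpolation=cv2.INTER_CUBIC)
    for P,col in draw:
        for p in proj(c,P): cv2.circle(im,(int((p[0]+.5-u0)*s),int((p[1]+.5-v0)*s)),2,col,-1)
    cv2.imwrite(name,im)
E
python3 - <<'E'
from h import *
c=bot.read_camera("top"); crop(c,165,145,90,100,6,"pics/t_stage.png"); crop(c,180,140,160,150,5,"pics/t_tray.png")
d=bot.read_camera("scene"); crop(d,240,125,90,90,6.6,"pics/s_stage.png"); crop(d,170,180,120,100,6,"pics/s_tray.png")
import pickle; pickle.dump((c,d),open("c0.pkl","wb"))
E
```

```text
(no output)
```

View pics/t_stage.png

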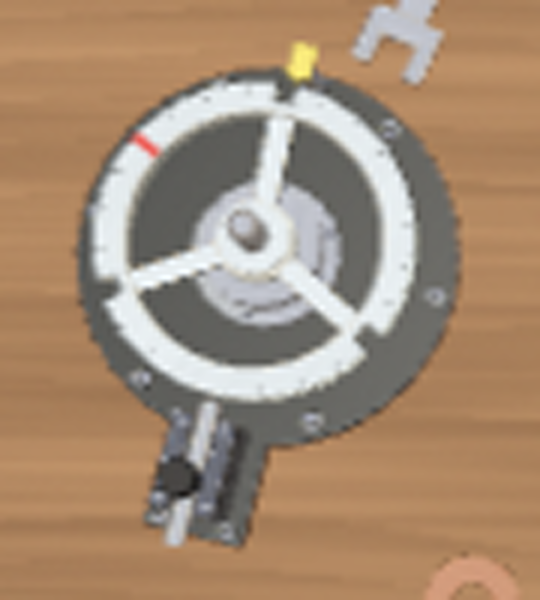

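View pics/t_tray.png

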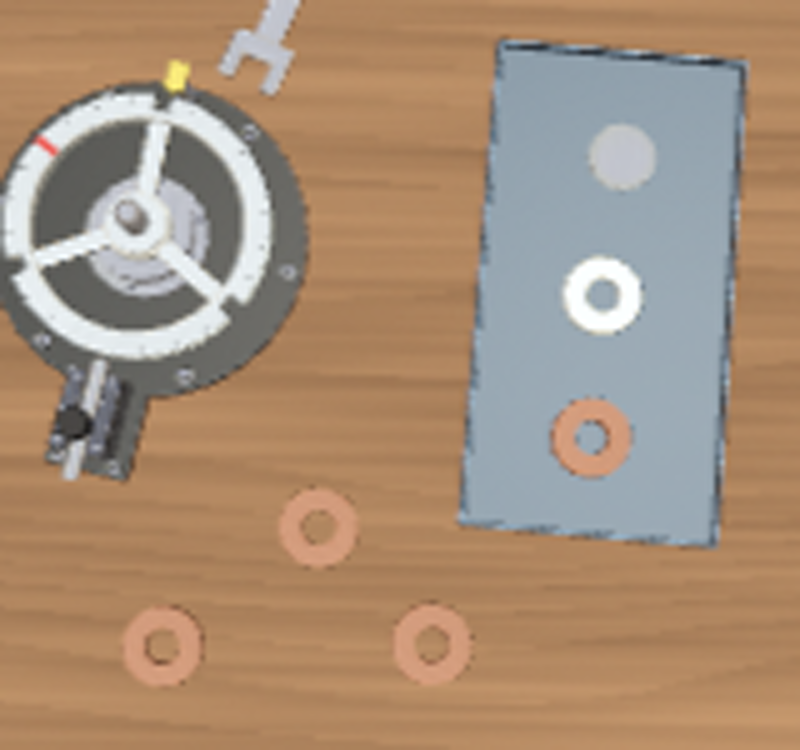

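View pics/s_stage.png

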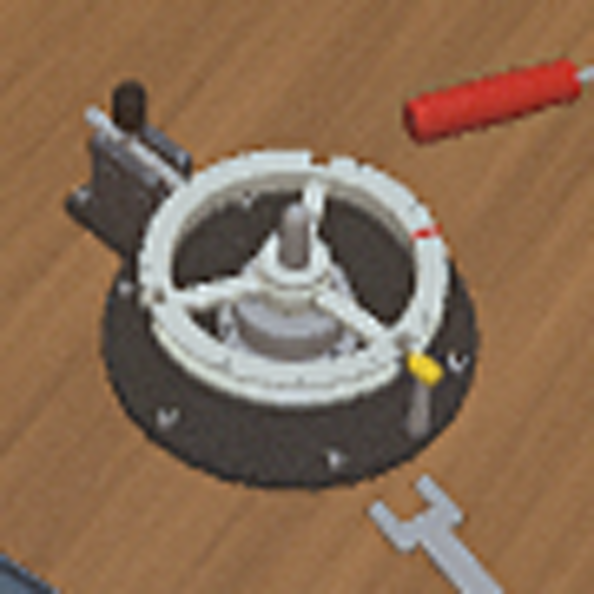

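View pics/s_tray.png

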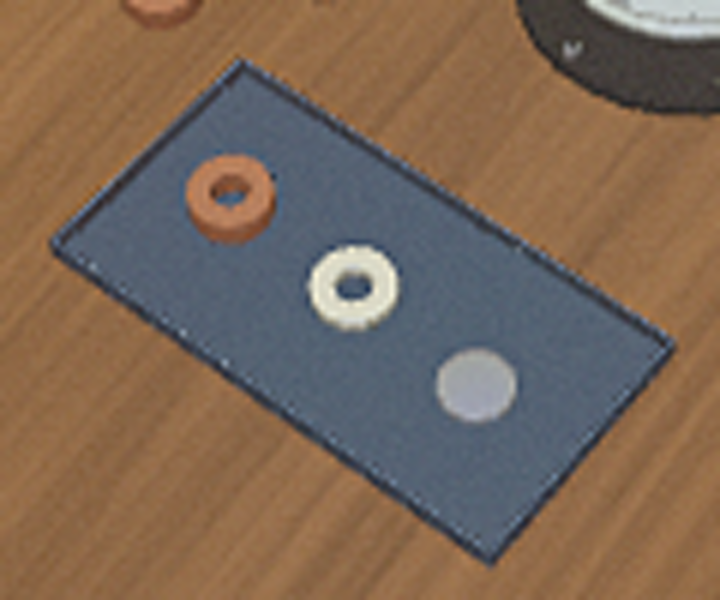

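The crops confirm it. The thick spacer is at crop (592,438), in the tray beside the white ring (602,295) and the blank (622,156). The other three copper rings lie on bare bench further left. Next I'll measure.

```bash
cat > meas.py <<'E'
from h import *
from scipy.optimize import least_squares
def circfit(P,r=None):
    def f(p): return np.hypot(P[:,0]-p[0],P[:,1]-p[1])-(r if r else p[2])
    x0=[*P[:,:2].mean(0)]+([] if r else [.02])
    s=least_squares(f,x0,loss="soft_l1",f_scale=.0005); return s.x,np.sqrt(np.mean(s.fun**2))
def blob(c,mask,uv):
    n,l,st,ce=cv2.connectedComponentsWithStats(mask.astype(np.uint8)); 
    k=l[int(uv[1]),int(uv[0])]; return (l==k).astype(np.uint8)
def hullz(c,m,z):
    cs,_=cv2.findContours(m,cv2.RETR_EXTERNAL,cv2.CHAIN_APPROX_NONE); 
    k=max(cs,key=len)[:,0].astype(float); return np.array([onz(c,*p,z) for p in k])
E
python3 - <<'E'
from meas import *
import pickle
c,d=pickle.load(open("c0.pkl","rb"))
def hsv(c): return [a.astype(int) for a in cv2.split(cv2.cvtColor(c["frame"],cv2.COLOR_RGB2HSV))]
for n,k in (("top",c),("scene",d)):
    H,S,V=hsv(k)
    # white pulley
    if n=="top":
        pts=dict(thick=(180+592/5-5,140+438/5),thin=(180+602/5-5,140+295/5),blank=(180+622/5,140+156/5),rim=(165+105/6,145+240/6))
    else:
        pts=dict(thick=(170+205/6,180+195/6),thin=(170+325/6,180+290/6),blank=(170+476/6,180+385/6),rim=(240+155/6.6,125+250/6.6))
    for name,z in (("thick",.021),("thin",.013),("blank",.013),("rim",.06)):
        u,v=pts[name]; print(n,name,k["frame"][int(v),int(u)],onz(k,u,v,z)[:2])
    
E
```

```text
top thick [211 156 124] [ 0.47360683 -0.11453664]
top thin [251 255 255] [ 0.55770729 -0.12102518]
top blank [193 196 205] [ 0.64129784 -0.14758755]
top rim [230 236 238] [0.58623172 0.20253186]
scene thick [186 129  95] [ 0.46794547 -0.13839322]
scene thin [220 219 200] [ 0.55040401 -0.14670804]
scene blank [158 162 172] [ 0.64520554 -0.14970406]
scene rim [196 204 204] [0.52895115 0.10314105]
```

```bash
cat >> meas.py <<'E'
from scipy.ndimage import map_coordinates
from scipy.optimize import minimize
def score(cams,circs,xy,N=240):
    t=np.linspace(0,2*np.pi,N,endpoint=False); s=0
    for g,c in cams:
        for r,z,sg in circs:
            P=lambda rr:np.c_[xy[0]+rr*np.cos(t),xy[1]+rr*np.sin(t),np.full(N,z)]
            a=[map_coordinates(g,proj(c,P(r+e))[:,::-1].T,order=1) for e in (-.0015,.0015)]
            d=a[0]-a[1]
            s+=np.mean(np.clip(np.abs(d) if sg==0 else sg*d,0,60))
    return s
def find(cams,circs,x0,rng=.012):
    cams=[(cv2.GaussianBlur(c["frame"].astype(np.float32).mean(2),(0,0),.6),c) for c in cams]
    best=None
    for st,R_ in ((.002,rng),(.0005,.002),(.0002,.0006)):
        g=np.arange(-R_,R_+1e-9,st); b=max(((score(cams,circs,(x0[0]+i,x0[1]+j)),x0[0]+i,x0[1]+j) for i in g for j in g)); x0=b[1:]
    return np.array(x0),b[0]
E
cat > m1.py <<'E'
from meas import *
import pickle
c,d=pickle.load(open("c0.pkl","rb"))
C=dict(thick=([(.023,.021,1),(.010,.021,-1)],(.474,-.127)),thin=([(.023,.013,1),(.010,.013,-1)],(.557,-.134)),blank=([(.020,.013,1)],(.643,-.148)),
 rim=([(.075,.060,1),(.061,.060,-1)],None), base=([(.095,.010,-1)],None))
x=onz(c,165+255/6,145+235/6,.06)[:2]; print(x)
for n,(ci,x0) in C.items():
    for k,cam in (("top",[c]),("scene",[d]),("both",[c,d])):
        xx,s=find(cam,ci,x if x0 is None else x0,.014); print(n,k,xx.round(4),round(s,1))
E
python3 m1.py
```

```text
[0.58981227 0.13208034]
thick top [ 0.476  -0.1298] 11.5
thick scene [ 0.4742 -0.1285] 39.3
thick both [ 0.4748 -0.1293] 47.2
thin top [ 0.5593 -0.1347] 79.8
thin scene [ 0.5587 -0.1358] 102.4
thin both [ 0.5588 -0.1353] 179.2
blank top [ 0.6422 -0.1465] 15.2
blank scene [ 0.6432 -0.149 ] 32.7
blank both [ 0.6428 -0.1485] 45.1
rim top [0.589  0.1338] 104.3
rim scene [0.5883 0.1338] 66.2
rim both [0.5888 0.1338] 170.1
base top [0.589  0.1336] 12.6
base scene [0.591  0.1289] 20.2
base both [0.5901 0.1306] 26.7
```

```bash
cat > m2.py <<'E'
from meas import *
import pickle,sys
A=np.array([.5887,.1338])
def angs(c,n,ax=A):
    H,S,V=[a.astype(int) for a in cv2.split(cv2.cvtColor(c["frame"],cv2.COLOR_RGB2HSV))]
    yy,xx=np.indices(H.shape)
    out={}
    Pz=lambda m,z:np.array([onz(c,u,v,z) for v,u in zip(*np.where(m))])
    red=((H<6)|(H>174))&(S>90)&(V>90); P=Pz(red,.06)
    r=np.hypot(*(P[:,:2]-ax).T); P=P[(r>.055)&(r<.08)]
    if len(P): 
        w=P[:,:2].mean(0)-ax; print(n,"mark",len(P),np.degrees(np.arctan2(w[1],w[0])).round(2),np.hypot(*w).round(4))
    ye=(H>20)&(H<34)&(S>130)&(V>120); P=Pz(ye,.06); r=np.hypot(*(P[:,:2]-ax).T); P=P[(r>.065)&(r<.11)]
    if len(P):
        w=P[:,:2].mean(0)-ax; print(n,"ptr",len(P),np.degrees(np.arctan2(w[1],w[0])).round(2),np.hypot(*w).round(4))
    dk=(V<60); P=Pz(dk,.092); r=np.hypot(*(P[:,:2]-ax).T); P=P[(r>.09)&(r<.135)]
if __name__=="__main__":
    c,d=pickle.load(open("c0.pkl","rb")); angs(c,"top"); angs(d,"scene")
    for n,k,x0 in (("top",c,(165+180/6,145+475/6)),("scene",d,(240+128/6.6,125+90/6.6))):
        x=onz(k,*x0,.092)[:2]; 
        print(n,x, find([k],[(.009,.092,-1)],x,.006)); 
        w=x-A; print(np.degrees(np.arctan2(w[1],w[0])),np.hypot(*w))
E
python3 m2.py
```

```text
top mark 8 49.61 0.0693
top ptr 5 -14.3 0.0904
scene mark 3 50.02 0.0683
scene ptr 17 -13.5 0.089
top [0.47517572 0.15724249] (array([0.47487572, 0.15894249]), np.float32(36.021908))
168.33255350129954 0.11591942008729991
scene [0.47500668 0.16046228] (array([0.47630668, 0.15666228]), np.float32(19.475977))
166.80202680821847 0.11677776968448601
```

```bash
cat > plan.py <<'E'
from h import *
import json,sys
# usage: plan.py x y z yawdeg n  -> rows from the present pose
def yaw_of(rv): 
    X=R.from_rotvec(rv).as_matrix(); return np.arctan2(X[1,0],X[0,0]), X
def plan(p,yaw,goal,gyaw,n,dp=3,dr=2,seq=None):
    dy=(gyaw-yaw); out=[]; p=np.array(p,float); p0=p.copy(); y0=yaw
    for i in range(1,n+1):
        t=p0+(np.array(goal)-p0)*i/n; ty=y0+dy*i/n
        c,s=np.cos(yaw),np.sin(yaw); M=np.array([[c,s,0],[s,-c,0],[0,0,-1]]).T
        d=np.round(M.T@(t-p),dp); r=round(-(ty-yaw),dr)
        p=p+M@d; yaw=yaw-r; out.append((d.tolist(),r))
    return out,p,yaw
if __name__=="__main__":
    s=bot.read_state(); y,X=yaw_of(s["tcp_rot"]); print("t",round(s["time"],2),"pos",s["tool_pos"].round(4),"yaw",np.degrees(y).round(2),"z",X[:,2].round(4),"q6",s["q"][5].round(2),"w",round(s["width"],3),"F",s["wrist_force"].round(1))
    if len(sys.argv)>1:
        a=[float(v) for v in sys.argv[1:]]; g=np.radians(a[3])
        n=int(a[4]); dp=int(a[5]) if len(a)>5 else 3
        o,p,yw=plan(s["tool_pos"],y,a[:3],g,n,dp,2 if dp==3 else 3)
        for d,r in o: print(json.dumps({"delta_pos":[round(v+0,4) for v in d],"dr":[0,0,round(r+0,4)]}))
        print("end",p.round(4),np.degrees(yw).round(2))
E
python3 - <<'E'
import numpy as np
A=np.array([.5887,.1338])
for t in (80,): print(A+.068*np.array([np.cos(np.radians(t)),np.sin(np.radians(t))]))
E
python3 plan.py 0.6005 0.2008 0.15 80 17
```

```text
[0.60050808 0.20076693]
t 0.2 pos [ 0.2018 -0.6437  0.2304] yaw -72.59 z [-4.0e-04  1.4e-03 -1.0e+00] q6 -0.04 w 1.002 F [ 0.5  0.8 -0.9]
{"delta_pos": [-0.04, -0.037, 0.005], "dr": [0, 0, -0.16]}
{"delta_pos": [-0.034, -0.043, 0.004], "dr": [0, 0, -0.15]}
{"delta_pos": [-0.027, -0.048, 0.005], "dr": [0, 0, -0.16]}
{"delta_pos": [-0.019, -0.052, 0.005], "dr": [0, 0, -0.16]}
{"delta_pos": [-0.011, -0.054, 0.005], "dr": [0, 0, -0.15]}
{"delta_pos": [-0.003, -0.055, 0.004], "dr": [0, 0, -0.16]}
{"delta_pos": [0.007, -0.054, 0.005], "dr": [0, 0, -0.16]}
{"delta_pos": [0.014, -0.053, 0.005], "dr": [0, 0, -0.15]}
{"delta_pos": [0.023, -0.05, 0.005], "dr": [0, 0, -0.16]}
{"delta_pos": [0.03, -0.046, 0.004], "dr": [0, 0, -0.16]}
{"delta_pos": [0.038, -0.04, 0.005], "dr": [0, 0, -0.15]}
{"delta_pos": [0.042, -0.035, 0.005], "dr": [0, 0, -0.16]}
{"delta_pos": [0.048, -0.027, 0.005], "dr": [0, 0, -0.16]}
{"delta_pos": [0.052, -0.019, 0.004], "dr": [0, 0, -0.15]}
{"delta_pos": [0.053, -0.011, 0.005], "dr": [0, 0, -0.16]}
{"delta_pos": [0.055, -0.003, 0.005], "dr": [0, 0, -0.16]}
{"delta_pos": [0.055, 0.006, 0.004], "dr": [0, 0, -0.15]}
end [0.6001 0.2011 0.1504] 79.81
```

Emit:
carry_out:
  deltas:
    - {"delta_pos":[-0.04,-0.037,0.005],"dr":[0,0,-0.16]}
    - {"delta_pos":[-0.034,-0.043,0.004],"dr":[0,0,-0.15]}
    - {"delta_pos":[-0.027,-0.048,0.005],"dr":[0,0,-0.16]}
    - {"delta_pos":[-0.019,-0.052,0.005],"dr":[0,0,-0.16]}
    - {"delta_pos":[-0.011,-0.054,0.005],"dr":[0,0,-0.15]}
    - {"delta_pos":[-0.003,-0.055,0.004],"dr":[0,0,-0.16]}
    - {"delta_pos":[0.007,-0.054,0.005],"dr":[0,0,-0.16]}
    - {"delta_pos":[0.014,-0.053,0.005],"dr":[0,0,-0.15]}
  grip: 0.5
  force: 30

```text
time: 1.2
tool_pos: [0.3896, -0.2452, 0.1933]
tcp_rot: [3.141, -0.019, 0.001]
wrist_force: [0.4, -0.8, -0.9]
width: 0.503
```

Emit:
carry_out:
  deltas:
    - {"delta_pos":[0.023,-0.05,0.005],"dr":[0,0,-0.16]}
    - {"delta_pos":[0.03,-0.046,0.004],"dr":[0,0,-0.16]}
    - {"delta_pos":[0.038,-0.04,0.005],"dr":[0,0,-0.15]}
    - {"delta_pos":[0.042,-0.035,0.005],"dr":[0,0,-0.16]}
    - {"delta_pos":[0.048,-0.027,0.005],"dr":[0,0,-0.16]}
    - {"delta_pos":[0.052,-0.019,0.004],"dr":[0,0,-0.15]}
    - {"delta_pos":[0.053,-0.011,0.005],"dr":[0,0,-0.16]}
    - {"delta_pos":[0.055,-0.003,0.005],"dr":[0,0,-0.16]}
    - {"delta_pos":[0.055,0.006,0.004],"dr":[0,0,-0.15]}
    - {"delta_pos":[0,0,0],"dr":[0,0,0]}

```text
time: 2.45
tool_pos: [0.601, 0.204, 0.1504]
tcp_rot: [-2.405, -2.02, -0.0]
wrist_force: [-0.5, -0.4, -0.2]
width: 0.497
```

```bash
python3 plan.py 0.6005 0.2008 0.08 80 2; python3 - <<'E'
from h import *
c=bot.read_camera("top"); crop(c,150,120,110,120,5,"pics/t1.png"); d=bot.read_camera("scene"); crop(d,230,80,120,130,4.6,"pics/s1.png")
E
```

```text
t 2.45 pos [0.601  0.204  0.1504] yaw 80.06 z [-2.e-04  7.e-04 -1.e+00] q6 -1.11 w 0.497 F [-0.5 -0.4 -0.2]
{"delta_pos": [-0.002, 0.0, 0.035], "dr": [0, 0, 0.0]}
{"delta_pos": [-0.001, 0.0, 0.035], "dr": [0, 0, 0.0]}
end [0.6005 0.2011 0.0804] 80.06
```

View pics/t1.png

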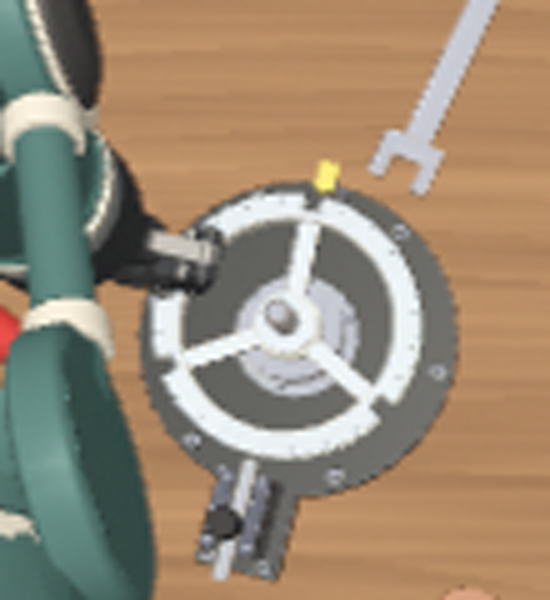

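View pics/s1.png

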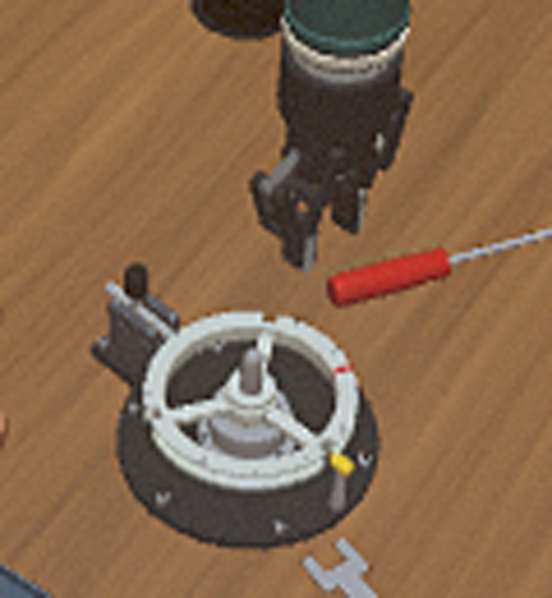

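The scene view shows the fingers about the rim at mark+30°, with the spokes clear. Next: go down, grip and turn.

Emit:
carry_out:
  deltas:
    - {"delta_pos":[-0.003,0.0,0.035],"dr":[0,0,0]}
    - {"delta_pos":[0,0,0.035],"dr":[0,0,0]}
    - {"delta_pos":[0,0,0.02],"dr":[0,0,0]}
    - {"delta_pos":[0,0,0.015],"dr":[0,0,0]}
    - {"delta_pos":[0,0,0],"dr":[0,0,0]}

```text
time: 3.18
tool_pos: [0.599, 0.1971, 0.0455]
tcp_rot: [-2.41, -2.014, 0.003]
wrist_force: [-0.5, 0.4, 0.5]
width: 0.506
```

Emit:
carry_out:
  deltas:
    - {"delta_pos":[0,0,0],"dr":[0,0,0]}
    - {"delta_pos":[0,0,0],"dr":[0,0,0]}
    - {"delta_pos":[0,0,0],"dr":[0,0,0]}
    - {"delta_pos":[0,0,0],"dr":[0,0,0]}
  grip: 0
  force: 30

```text
time: 3.68
tool_pos: [0.6015, 0.1998, 0.0481]
tcp_rot: [2.41, 2.015, 0.008]
wrist_force: [2.5, 5.3, -1.4]
width: 0.159
```

```bash
python3 plan.py; python3 - <<'E'
from h import *
d=bot.read_camera("scene"); crop(d,230,80,120,130,4.6,"pics/s2.png")
E
```

```text
t 3.67 pos [0.6015 0.1998 0.0481] yaw 79.81 z [ 0.0043  0.0033 -1.    ] q6 -1.11 w 0.159 F [ 2.5  5.3 -1.4]
```

View pics/s2.png

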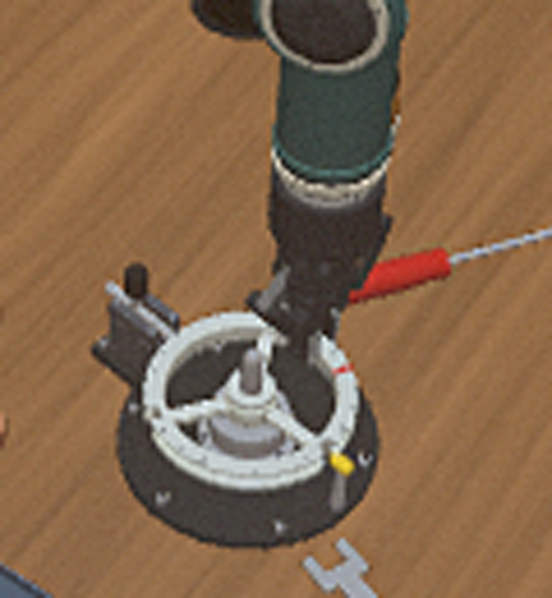

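Emit:
carry_out:
  deltas:
    - {"delta_pos":[-0.0003,0.0068,0],"dr":[0,0,0.1]}
    - {"delta_pos":[-0.0003,0.0068,0],"dr":[0,0,0.1]}
    - {"delta_pos":[-0.0003,0.0068,0],"dr":[0,0,0.1]}
    - {"delta_pos":[-0.0004,0.0068,0],"dr":[0,0,0.1]}
    - {"delta_pos":[-0.0003,0.0068,0],"dr":[0,0,0.1]}
    - {"delta_pos":[-0.0003,0.0068,0],"dr":[0,0,0.1]}
    - {"delta_pos":[-0.0004,0.0068,0],"dr":[0,0,0.1]}
    - {"delta_pos":[-0.0003,0.0068,0],"dr":[0,0,0.1]}
    - {"delta_pos":[-0.0003,0.0068,0],"dr":[0,0,0.1]}
    - {"delta_pos":[-0.0004,0.0068,0],"dr":[0,0,0.1]}

```text
time: 4.97
tool_pos: [0.6526, 0.1586, 0.0481]
tcp_rot: [-3.08, -0.608, -0.008]
wrist_force: [1.5, 4.9, -1.3]
width: 0.16
```

Emit:
carry_out:
  deltas:
    - {"delta_pos":[-0.0003,0.0068,0],"dr":[0,0,0.1]}
    - {"delta_pos":[0,0,0],"dr":[0,0,0]}
    - {"delta_pos":[0,0,0],"dr":[0,0,0]}

```text
time: 5.35
tool_pos: [0.655, 0.1515, 0.0481]
tcp_rot: [-3.107, -0.461, -0.008]
wrist_force: [3.4, 3.2, 1.0]
width: 0.161
```

```bash
python3 plan.py; python3 - <<'E'
from m2 import *
c=bot.read_camera("top"); crop(c,150,120,110,120,5,"pics/t3.png")
d=bot.read_camera("scene"); crop(d,240,125,90,90,6.6,"pics/s3.png")
angs(c,"top");angs(d,"scene")
E
```

```text
t 5.35 pos [0.655  0.1515 0.0481] yaw 16.86 z [ 0.0047  0.0017 -1.    ] q6 -0.1 w 0.161 F [3.4 3.2 1. ]
top mark 6 -13.52 0.0701
top ptr 1 -15.6 0.0952
scene mark 6 -14.49 0.0673
scene ptr 17 -13.5 0.089
```

View pics/t3.png

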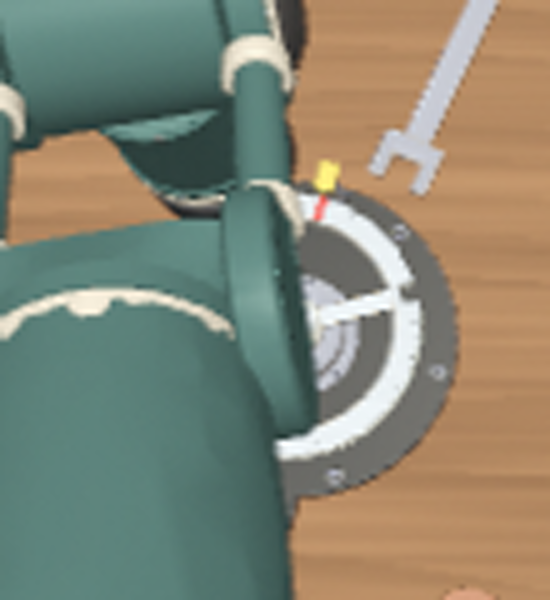

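View pics/s3.png

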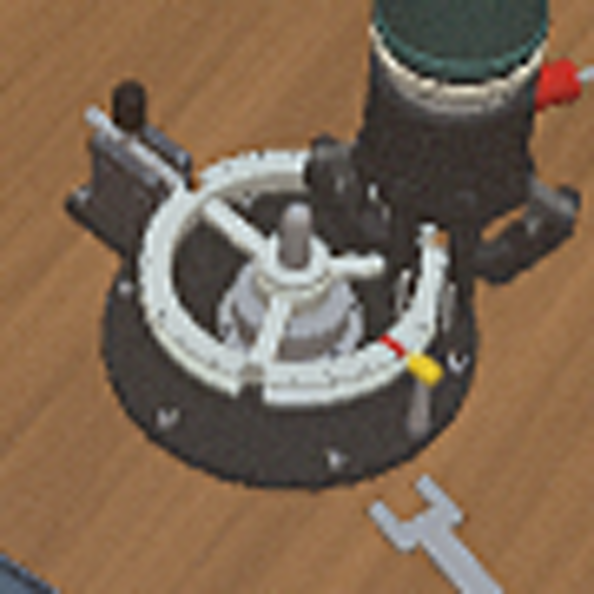

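The mark now stands at the pointer (red (392,345), yellow (425,368) in the crop). Releasing and rising.

Emit:
carry_out:
  deltas:
    - {"delta_pos":[0,0,0],"dr":[0,0,0]}
    - {"delta_pos":[0,0,0],"dr":[0,0,0]}
    - {"delta_pos":[0,0,0],"dr":[0,0,0]}
  grip: 0.5

```text
time: 5.82
tool_pos: [0.6523, 0.1501, 0.0459]
tcp_rot: [3.107, 0.459, -0.002]
wrist_force: [-0.4, -0.7, -0.2]
width: 0.5
```

Emit:
carry_out:
  deltas:
    - {"delta_pos":[0,0,-0.02],"dr":[0,0,0]}
    - {"delta_pos":[0,0,-0.05],"dr":[0,0,0]}
    - {"delta_pos":[0,0,-0.05],"dr":[0,0,0]}
    - {"delta_pos":[0,0,0],"dr":[0,0,0]}

```text
time: 6.32
tool_pos: [0.6574, 0.1512, 0.1748]
tcp_rot: [-3.107, -0.459, -0.02]
wrist_force: [0.7, -0.5, -0.0]
width: 0.501
```

```bash
python3 plan.py .475 .159 .15 77 6; python3 - <<'E'
from m2 import *
d=bot.read_camera("scene"); crop(d,240,125,90,90,6.6,"pics/s4.png")
angs(d,"scene")
E
```

```text
t 6.33 pos [0.6574 0.1512 0.1748] yaw 16.8 z [ 0.0128  0.0024 -0.9999] q6 -0.1 w 0.501 F [ 0.7 -0.5 -0. ]
{"delta_pos": [-0.029, -0.01, 0.004], "dr": [0, 0, -0.18]}
{"delta_pos": [-0.026, -0.015, 0.004], "dr": [0, 0, -0.17]}
{"delta_pos": [-0.024, -0.019, 0.004], "dr": [0, 0, -0.18]}
{"delta_pos": [-0.019, -0.023, 0.005], "dr": [0, 0, -0.17]}
{"delta_pos": [-0.016, -0.027, 0.004], "dr": [0, 0, -0.18]}
{"delta_pos": [-0.011, -0.028, 0.004], "dr": [0, 0, -0.17]}
end [0.4749 0.1585 0.1498] 76.96
scene mark 6 -14.49 0.0673
scene ptr 18 -13.75 0.0891
```

View pics/s4.png

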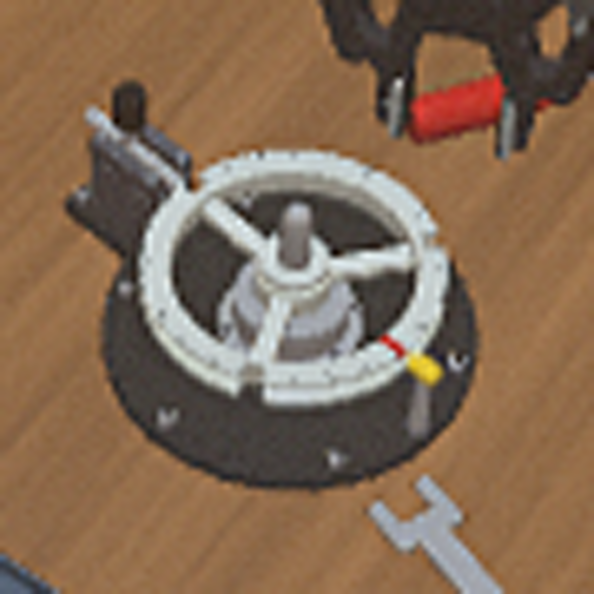

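Emit:
carry_out:
  deltas:
    - {"delta_pos":[-0.029,-0.01,0.004],"dr":[0,0,-0.18]}
    - {"delta_pos":[-0.026,-0.015,0.004],"dr":[0,0,-0.17]}
    - {"delta_pos":[-0.024,-0.019,0.004],"dr":[0,0,-0.18]}
    - {"delta_pos":[-0.019,-0.023,0.005],"dr":[0,0,-0.17]}
    - {"delta_pos":[-0.016,-0.027,0.004],"dr":[0,0,-0.18]}
    - {"delta_pos":[-0.011,-0.028,0.004],"dr":[0,0,-0.17]}
    - {"delta_pos":[0,0,0],"dr":[0,0,0]}
    - {"delta_pos":[0,0,0],"dr":[0,0,0]}

```text
time: 7.38
tool_pos: [0.4708, 0.1577, 0.1412]
tcp_rot: [2.461, 1.952, 0.0]
wrist_force: [-0.1, -0.4, 0.0]
width: 0.497
```

```bash
python3 plan.py .475 .159 .076 77 3;  python3 - <<'E'
from m2 import *
c=bot.read_camera("top"); crop(c,150,120,110,120,5,"pics/t5.png")
d=bot.read_camera("scene"); crop(d,230,110,100,100,6,"pics/s5.png")
angs(c,"top");angs(d,"scene")
E
```

```text
t 7.38 pos [0.4708 0.1577 0.1412] yaw 76.85 z [ 3.e-04 -1.e-04 -1.e+00] q6 -1.07 w 0.497 F [-0.1 -0.4  0. ]
{"delta_pos": [0.001, 0.001, 0.022], "dr": [0, 0, 0.0]}
{"delta_pos": [0.0, 0.001, 0.021], "dr": [0, 0, 0.0]}
{"delta_pos": [0.001, 0.002, 0.022], "dr": [0, 0, 0.0]}
end [0.4752 0.1587 0.0762] 76.85
top mark 6 -13.52 0.0701
top ptr 2 -16.14 0.0924
scene mark 6 -14.49 0.0673
scene ptr 17 -13.5 0.089
```

View pics/t5.png

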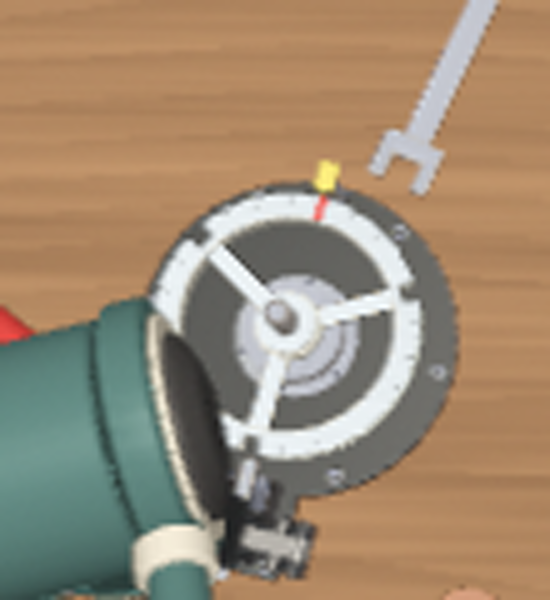

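View pics/s5.png

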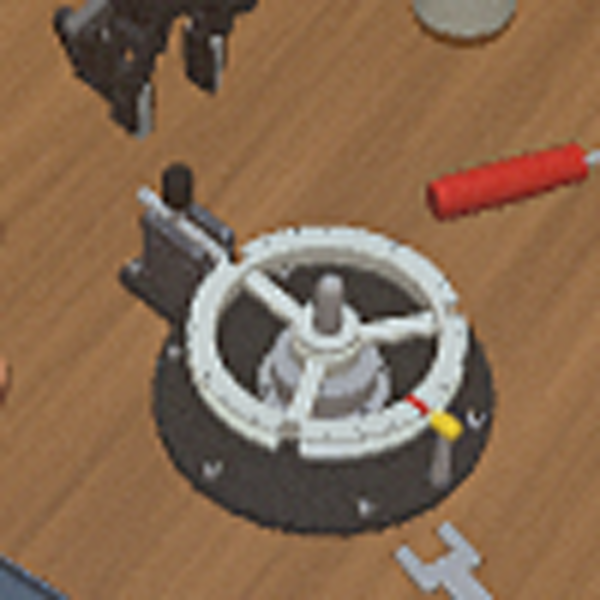

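Emit:
carry_out:
  deltas:
    - {"delta_pos":[0.002,0.004,0.022],"dr":[0,0,0]}
    - {"delta_pos":[0,0,0.025],"dr":[0,0,0]}
    - {"delta_pos":[0,0,0.015],"dr":[0,0,0]}
    - {"delta_pos":[0,0,0.009],"dr":[0,0,0]}
    - {"delta_pos":[0,0,0],"dr":[0,0,0]}
    - {"delta_pos":[0,0,0],"dr":[0,0,0]}

```text
time: 8.22
tool_pos: [0.4756, 0.159, 0.071]
tcp_rot: [2.459, 1.954, 0.002]
wrist_force: [-0.2, 0.2, 0.2]
width: 0.501
```

Emit:
carry_out:
  deltas:
    - {"delta_pos":[0,0,0],"dr":[0,0,0]}
    - {"delta_pos":[0,0,0],"dr":[0,0,0]}
    - {"delta_pos":[0,0,0],"dr":[0,0,0]}
    - {"delta_pos":[0,0,0],"dr":[0,0,0]}
  grip: 0
  force: 30

```text
time: 8.72
tool_pos: [0.4757, 0.1596, 0.0713]
tcp_rot: [2.46, 1.954, 0.004]
wrist_force: [-0.4, 4.3, 4.2]
width: 0.197
```

```bash
python3 plan.py;  python3 - <<'E'
from m2 import *
d=bot.read_camera("scene"); crop(d,230,110,100,100,6,"pics/s6.png")
E
```

```text
t 8.72 pos [0.4757 0.1596 0.0713] yaw 76.94 z [ 0.002   0.0015 -1.    ] q6 -1.07 w 0.197 F [-0.4  4.3  4.2]
```

View pics/s6.png

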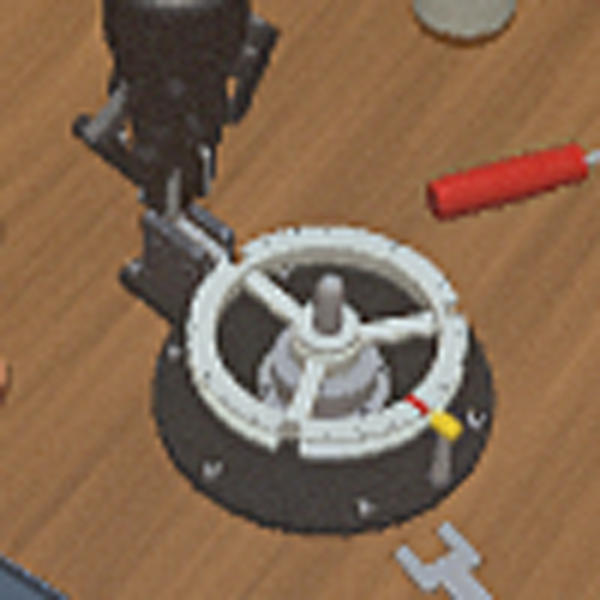

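Emit:
carry_out:
  deltas:
    - {"delta_pos":[0,0.003,0],"dr":[0,0,0]}
    - {"delta_pos":[0,0.003,0],"dr":[0,0,0]}
    - {"delta_pos":[0,0.003,0],"dr":[0,0,0]}
    - {"delta_pos":[0,0.003,0],"dr":[0,0,0]}
    - {"delta_pos":[0,0,0],"dr":[0,0,0]}
    - {"delta_pos":[0,0,0],"dr":[0,0,0]}

```text
time: 9.52
tool_pos: [0.486, 0.1572, 0.0713]
tcp_rot: [-2.458, -1.953, -0.0]
wrist_force: [-4.7, 6.8, 9.5]
width: 0.195
```

```bash
python3 plan.py;  python3 - <<'E'
from m2 import *
d=bot.read_camera("scene"); crop(d,230,110,100,100,6,"pics/s7.png")
E
```

```text
t 9.53 pos [0.486  0.1572 0.0713] yaw 76.92 z [-0.0012  0.0019 -1.    ] q6 -1.08 w 0.195 F [-4.7  6.8  9.5]
```

View pics/s7.png

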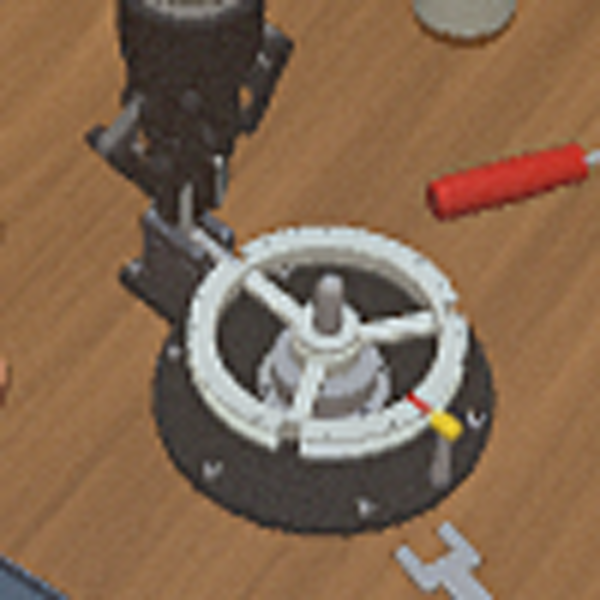

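Emit:
carry_out:
  deltas:
    - {"delta_pos":[0,0.002,0],"dr":[0,0,0]}
    - {"delta_pos":[0,0.002,0],"dr":[0,0,0]}
    - {"delta_pos":[0,0,0],"dr":[0,0,0]}
    - {"delta_pos":[0,0,0],"dr":[0,0,0]}

```text
time: 10.07
tool_pos: [0.4862, 0.1571, 0.0711]
tcp_rot: [-2.455, -1.948, 0.008]
wrist_force: [-15.0, 9.6, 19.6]
width: 0.194
```

```bash
python3 plan.py
```

```text
t 10.07 pos [0.4862 0.1571 0.0711] yaw 76.88 z [-0.0088  0.0028 -1.    ] q6 -1.09 w 0.194 F [-15.    9.6  19.6]
```

The bolt is at its stop: the force rose to 15 N with no further motion. Release, rise and check.

Emit:
carry_out:
  deltas:
    - {"delta_pos":[0,-0.002,0],"dr":[0,0,0]}
    - {"delta_pos":[0,0,0],"dr":[0,0,0]}
    - {"delta_pos":[0,0,0],"dr":[0,0,0]}
  grip: 0.5

```text
time: 10.45
tool_pos: [0.4883, 0.155, 0.0698]
tcp_rot: [2.459, 1.954, -0.002]
wrist_force: [-0.9, 0.6, 1.0]
width: 0.5
```

Emit:
carry_out:
  deltas:
    - {"delta_pos":[0,0,-0.02],"dr":[0,0,0]}
    - {"delta_pos":[0,0,-0.04],"dr":[0,0,0]}
    - {"delta_pos":[0,0,-0.04],"dr":[0,0,0]}
    - {"delta_pos":[-0.03,0,0],"dr":[0,0,0]}
    - {"delta_pos":[-0.06,0,0],"dr":[0,0,0]}
    - {"delta_pos":[-0.06,0,0],"dr":[0,0,0]}
    - {"delta_pos":[-0.06,0,0],"dr":[0,0,0]}
    - {"delta_pos":[-0.05,0,0],"dr":[0,0,0]}
    - {"delta_pos":[0,0,0],"dr":[0,0,0]}
    - {"delta_pos":[0,0,0],"dr":[0,0,0]}
  grip: 0.7

```text
time: 11.7
tool_pos: [0.4297, -0.0977, 0.1701]
tcp_rot: [-2.46, -1.952, -0.0]
wrist_force: [-0.1, 0.2, -0.6]
width: 0.702
```

```bash
python3 plan.py .475 -.129 .06 79 4;  python3 - <<'E'
from m2 import *
d=bot.read_camera("scene"); crop(d,240,125,90,90,6.6,"pics/s8.png"); c=bot.read_camera("top"); crop(c,165,145,90,100,6,"pics/t8.png")
angs(d,"s");angs(c,"t")
import pickle; pickle.dump((c,d),open("c8.pkl","wb"))
crop(d,130,130,170,140,4.5,"pics/s8b.png")
E
```

```text
t 11.7 pos [ 0.4297 -0.0977  0.1701] yaw 76.87 z [-3.e-04  5.e-04 -1.e+00] q6 -1.62 w 0.702 F [-0.1  0.2 -0.6]
{"delta_pos": [-0.005, 0.013, 0.028], "dr": [0, 0, -0.01]}
{"delta_pos": [-0.005, 0.013, 0.027], "dr": [0, 0, -0.01]}
{"delta_pos": [-0.005, 0.012, 0.028], "dr": [0, 0, -0.01]}
{"delta_pos": [-0.006, 0.013, 0.027], "dr": [0, 0, -0.01]}
end [ 0.475  -0.1291  0.0601] 79.16
s mark 6 -13.75 0.0672
s ptr 17 -13.5 0.089
t mark 5 -13.29 0.0701
t ptr 1 -15.6 0.0952
```

View pics/s8.png

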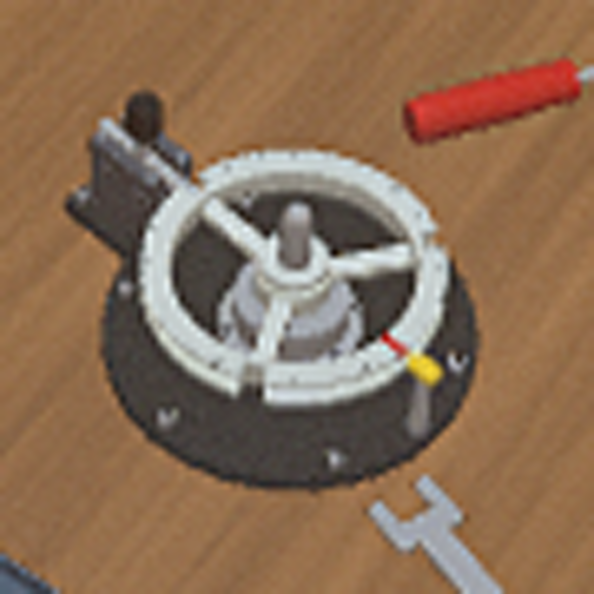

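View pics/t8.png

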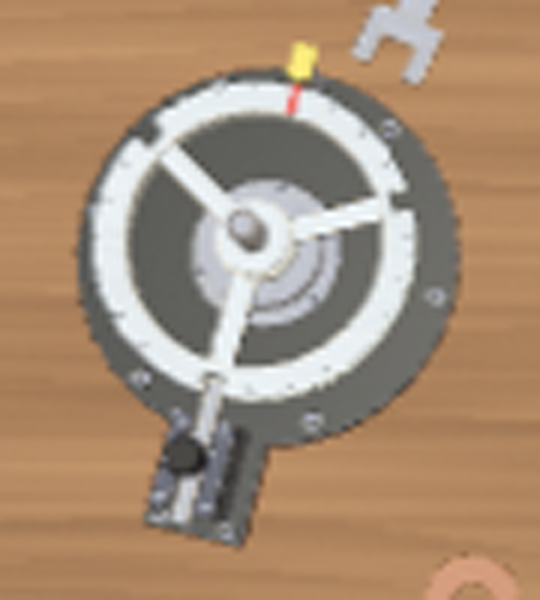

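View pics/s8b.png

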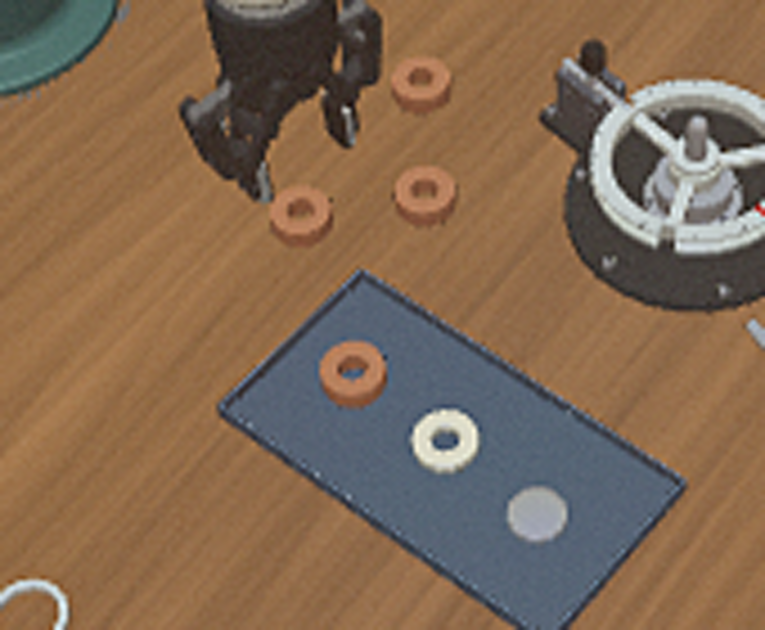

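The bolt nose is in the notch (212,380) and the red mark (293,99) is right under the pointer. Next is the thick spacer.

Emit:
carry_out:
  deltas:
    - {"delta_pos":[-0.005,0.013,0.028],"dr":[0,0,-0.01]}
    - {"delta_pos":[-0.005,0.013,0.027],"dr":[0,0,-0.01]}
    - {"delta_pos":[-0.005,0.012,0.028],"dr":[0,0,-0.01]}
    - {"delta_pos":[-0.006,0.013,0.027],"dr":[0,0,-0.01]}
    - {"delta_pos":[0,0,0],"dr":[0,0,0]}
    - {"delta_pos":[0,0,0],"dr":[0,0,0]}
    - {"delta_pos":[0,0,0],"dr":[0,0,0]}

```text
time: 12.68
tool_pos: [0.4759, -0.1286, 0.0616]
tcp_rot: [2.418, 2.003, 0.002]
wrist_force: [0.2, 0.5, 0.2]
width: 0.699
```

```bash
python3 plan.py .475 -.129 .006 79 3;  python3 - <<'E'
from m2 import *
d=bot.read_camera("scene"); c=bot.read_camera("top")
crop(d,150,150,140,130,4.6,"pics/s9.png"); crop(c,240,150,100,110,5.4,"pics/t9.png")
E
```

```text
t 12.68 pos [ 0.4759 -0.1286  0.0616] yaw 79.29 z [ 1.9e-03 -6.0e-04 -1.0e+00] q6 -1.7 w 0.699 F [0.2 0.5 0.2]
{"delta_pos": [0.0, 0.0, 0.019], "dr": [0, 0, 0.0]}
{"delta_pos": [0.0, -0.001, 0.018], "dr": [0, 0, 0.0]}
{"delta_pos": [-0.001, 0.0, 0.019], "dr": [0, 0, 0.01]}
end [ 0.4748 -0.1294  0.0056] 78.72
```

View pics/s9.png

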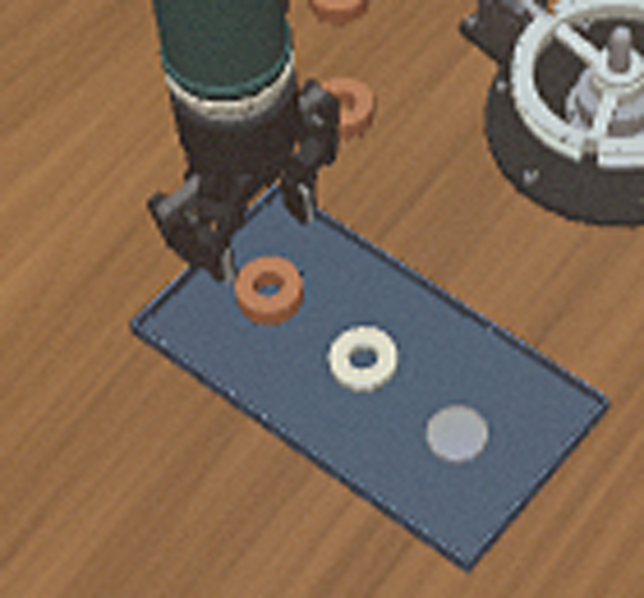

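View pics/t9.png

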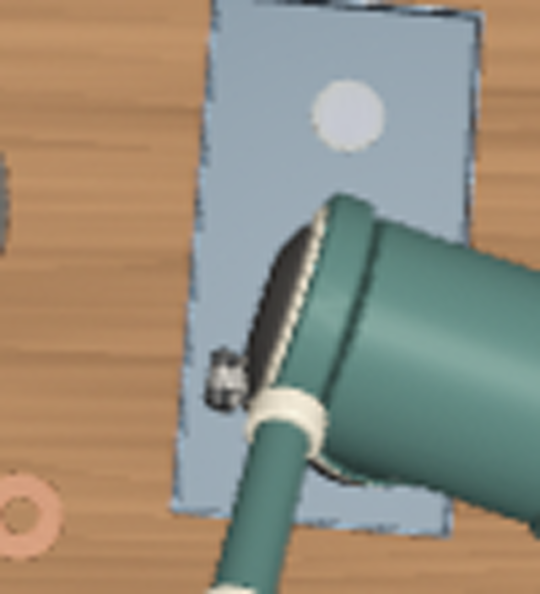

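Emit:
carry_out:
  deltas:
    - {"delta_pos":[0,-0.001,0.025],"dr":[0,0,0]}
    - {"delta_pos":[0,0,0.02],"dr":[0,0,0]}
    - {"delta_pos":[0,0,0.01],"dr":[0,0,0]}
    - {"delta_pos":[0,0,0],"dr":[0,0,0]}
    - {"delta_pos":[0,0,0],"dr":[0,0,0]}

```text
time: 13.4
tool_pos: [0.475, -0.1291, 0.0061]
tcp_rot: [2.419, 2.002, 0.001]
wrist_force: [-0.4, 0.3, 0.1]
width: 0.697
```

```bash
python3 plan.py;  python3 - <<'E'
from m2 import *
d=bot.read_camera("scene")
crop(d,170,160,80,80,7,"pics/s10.png")
E
```

```text
t 13.4 pos [ 0.475  -0.1291  0.0061] yaw 79.24 z [ 1.5e-03 -5.0e-04 -1.0e+00] q6 -1.7 w 0.697 F [-0.4  0.3  0.1]
```

View pics/s10.png

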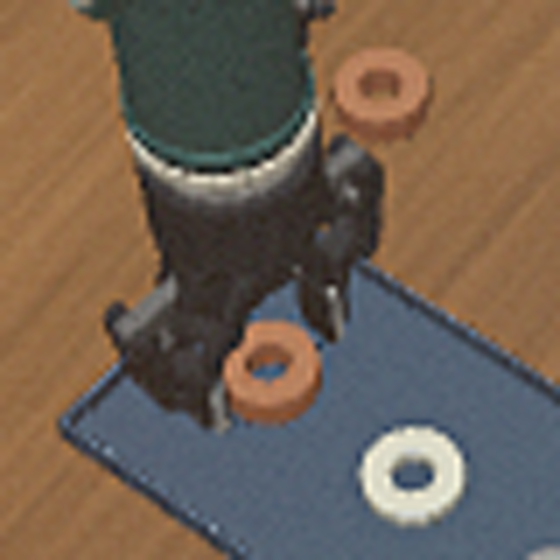

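Emit:
carry_out:
  deltas:
    - {"delta_pos":[0,0,0],"dr":[0,0,0]}
    - {"delta_pos":[0,0,0],"dr":[0,0,0]}
    - {"delta_pos":[0,0,0],"dr":[0,0,0]}
    - {"delta_pos":[0,0,0],"dr":[0,0,0]}
  grip: 0
  force: 40

```text
time: 13.95
tool_pos: [0.475, -0.129, 0.0065]
tcp_rot: [2.419, 2.003, 0.001]
wrist_force: [-2.2, 0.2, 6.2]
width: 0.518
```

Emit:
carry_out:
  deltas:
    - {"delta_pos":[0,0,-0.01],"dr":[0,0,0]}
    - {"delta_pos":[0,0,-0.03],"dr":[0,0,0]}
    - {"delta_pos":[0,0,-0.04],"dr":[0,0,0]}
    - {"delta_pos":[0,0,-0.04],"dr":[0,0,0]}
    - {"delta_pos":[0,0,-0.02],"dr":[0,0,0]}
    - {"delta_pos":[0,0,0],"dr":[0,0,0]}
    - {"delta_pos":[0,0,0],"dr":[0,0,0]}

```text
time: 14.82
tool_pos: [0.4732, -0.1285, 0.1442]
tcp_rot: [-2.419, -2.002, 0.002]
wrist_force: [-0.3, 0.1, -2.9]
width: 0.523
```

```bash
python3 plan.py .5887 .1338 .15 79 6;  python3 - <<'E'
from m2 import *
d=bot.read_camera("scene")
crop(d,150,110,100,100,6,"pics/s11.png")
E
```

```text
t 14.82 pos [ 0.4732 -0.1285  0.1442] yaw 79.24 z [-1.7e-03  6.0e-04 -1.0e+00] q6 -1.7 w 0.523 F [-0.3  0.1 -2.9]
{"delta_pos": [0.047, 0.011, -0.001], "dr": [0, 0, 0.0]}
{"delta_pos": [0.046, 0.01, -0.001], "dr": [0, 0, 0.0]}
{"delta_pos": [0.047, 0.011, -0.001], "dr": [0, 0, 0.0]}
{"delta_pos": [0.046, 0.011, -0.001], "dr": [0, 0, 0.0]}
{"delta_pos": [0.047, 0.011, -0.001], "dr": [0, 0, 0.0]}
{"delta_pos": [0.046, 0.01, -0.001], "dr": [0, 0, 0.0]}
end [0.5882 0.1337 0.1502] 79.24
```

View pics/s11.png

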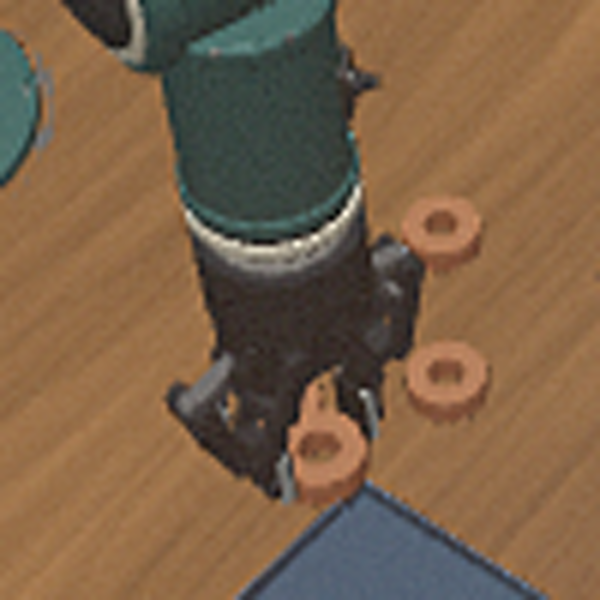

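```bash
python3 - <<'E'
from meas import *
d=bot.read_camera("scene"); s=bot.read_state(); z=s["tool_pos"][2]
t=s["tool_pos"]
x,sc=find([d],[(.023,z+.0145,0),(.010,z+.0145,-1)],t[:2],.01); print(t,x,sc,x-t[:2])
t_=np.linspace(0,6.28,60)
C=lambda r,zz:np.c_[x[0]+r*np.cos(t_),x[1]+r*np.sin(t_),0*t_+zz]
crop(d,170,140,60,60,10,"pics/s12.png",[(C(.023,z+.0145),(0,255,0)),(C(.010,z+.0145),(0,255,255)),(C(.023,z-.0035),(255,0,0))])
E
```

```text
[ 0.47283042 -0.12833767  0.14353442] [ 0.47283042 -0.12853767] 41.0142 [ 0.     -0.0002]
```

View pics/s12.png

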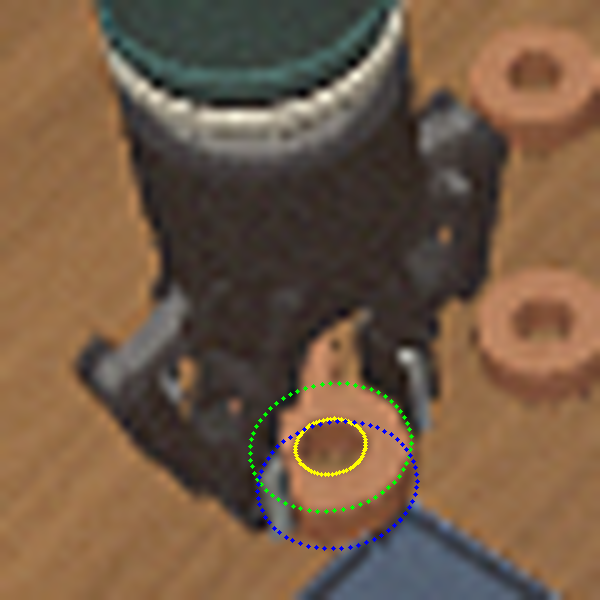

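Emit:
carry_out:
  deltas:
    - {"delta_pos":[0.047,0.011,-0.001],"dr":[0,0,0]}
    - {"delta_pos":[0.046,0.01,-0.001],"dr":[0,0,0]}
    - {"delta_pos":[0.047,0.011,-0.001],"dr":[0,0,0]}
    - {"delta_pos":[0.046,0.011,-0.001],"dr":[0,0,0]}
    - {"delta_pos":[0.047,0.011,-0.001],"dr":[0,0,0]}
    - {"delta_pos":[0.046,0.01,-0.001],"dr":[0,0,0]}
    - {"delta_pos":[0,0,0],"dr":[0,0,0]}
    - {"delta_pos":[0,0,0],"dr":[0,0,0]}
    - {"delta_pos":[0,0,0],"dr":[0,0,0]}

```text
time: 16.05
tool_pos: [0.5882, 0.1322, 0.1503]
tcp_rot: [-2.42, -2.002, 0.003]
wrist_force: [-0.8, 0.1, -2.5]
width: 0.517
```

```bash
python3 plan.py .5887 .1338 .12 79 2 4;  python3 - <<'E'
from m2 import *
d=bot.read_camera("scene")
crop(d,230,90,100,110,5.4,"pics/s13.png"); c=bot.read_camera("top"); crop(c,165,145,90,100,6,"pics/t13.png")
E
```

```text
t 16.05 pos [0.5882 0.1322 0.1503] yaw 79.18 z [-1.9e-03 -7.0e-04 -1.0e+00] q6 -1.2 w 0.517 F [-0.8  0.1 -2.5]
{"delta_pos": [0.0008, 0.0001, 0.0152], "dr": [0, 0, 0.002]}
{"delta_pos": [0.0009, 0.0001, 0.0151], "dr": [0, 0, 0.001]}
end [0.5887 0.1338 0.12  ] 79.01
```

View pics/s13.png

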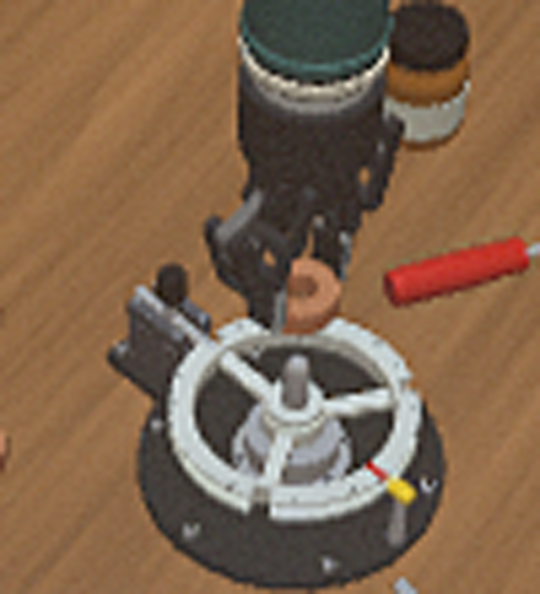

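View pics/t13.png

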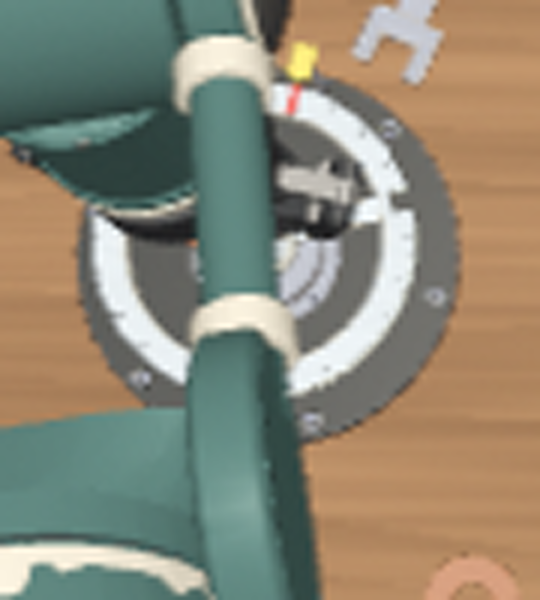

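Emit:
carry_out:
  deltas:
    - {"delta_pos":[0.001,0.0,0.015],"dr":[0,0,0]}
    - {"delta_pos":[0.001,0.0,0.015],"dr":[0,0,0]}
    - {"delta_pos":[0,0,0.01],"dr":[0,0,0]}
    - {"delta_pos":[0,0,0],"dr":[0,0,0]}
    - {"delta_pos":[0,0,0],"dr":[0,0,0]}
    - {"delta_pos":[0,0,0],"dr":[0,0,0]}

```text
time: 16.9
tool_pos: [0.5901, 0.1355, 0.112]
tcp_rot: [2.419, 2.003, 0.002]
wrist_force: [-0.7, 0.1, -1.5]
width: 0.517
```

```bash
python3 plan.py .5886 .1338 .0675 79 6 4;  python3 - <<'E'
from meas import *
import pickle
d=bot.read_camera("scene"); s=bot.read_state(); t=s["tool_pos"];z=t[2]
x,sc=find([d],[(.010,z+.0145,-1)],t[:2],.004); print(t,x,sc,x-t[:2])
t_=np.linspace(0,6.28,60)
C=lambda r,zz,x=x:np.c_[x[0]+r*np.cos(t_),x[1]+r*np.sin(t_),0*t_+zz]
a=(.5886,.1338)
crop(d,250,125,60,60,10,"pics/s14.png",[(C(.023,z+.0145),(0,255,0)),(C(.010,z+.0145),(0,255,255)),(C(.0045,.1,a),(0,0,255)),(C(.008,.095,a),(255,0,255)),(C(.017,.064,a),(255,0,0))])
d=pickle.load(open("c8.pkl","rb"))[1]
crop(d,250,125,60,60,10,"pics/s14b.png",[(C(.0045,.1,a),(0,0,255)),(C(.008,.095,a),(255,0,255)),(C(.017,.064,a),(255,0,0))])
E
```

```text
t 16.9 pos [0.5901 0.1355 0.112 ] yaw 79.24 z [ 1.3e-03  2.0e-04 -1.0e+00] q6 -1.2 w 0.517 F [-0.7  0.1 -1.5]
{"delta_pos": [-0.0003, -0.0002, 0.0074], "dr": [0, 0, 0.001]}
{"delta_pos": [-0.0003, -0.0002, 0.0074], "dr": [0, 0, 0.0]}
{"delta_pos": [-0.0004, -0.0002, 0.0074], "dr": [0, 0, 0.001]}
{"delta_pos": [-0.0003, -0.0002, 0.0075], "dr": [0, 0, 0.001]}
{"delta_pos": [-0.0003, -0.0002, 0.0074], "dr": [0, 0, 0.001]}
{"delta_pos": [-0.0003, -0.0002, 0.0074], "dr": [0, 0, 0.0]}
end [0.5886 0.1338 0.0675] 79.01
[0.59012408 0.13546168 0.11201747] [0.58992408 0.13576168] 9.945402 [-0.0002  0.0003]
```

View pics/s14.png

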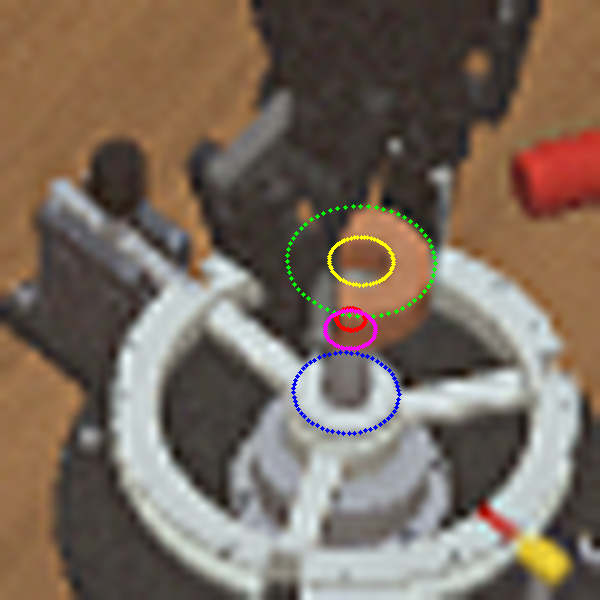

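View pics/s14b.png

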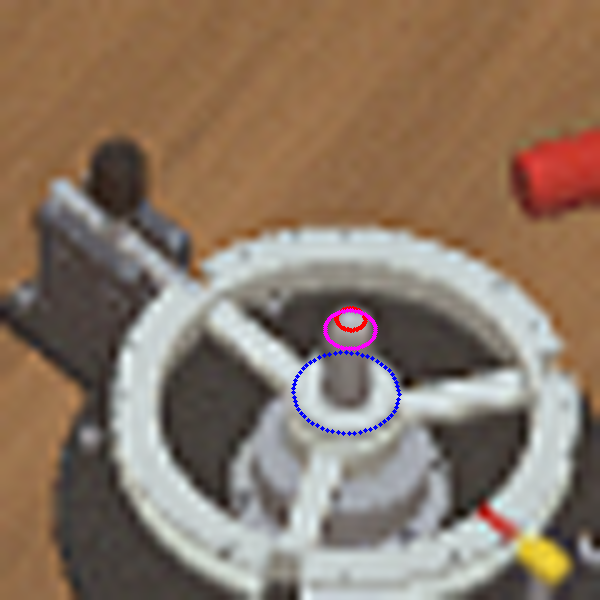

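Emit:
carry_out:
  deltas:
    - {"delta_pos":[-0.002,-0.001,0],"dr":[0,0,0]}
    - {"delta_pos":[0,0,0],"dr":[0,0,0]}
    - {"delta_pos":[0,0,0],"dr":[0,0,0]}
    - {"delta_pos":[0,0,0],"dr":[0,0,0]}
    - {"delta_pos":[0,0,0],"dr":[0,0,0]}

```text
time: 17.58
tool_pos: [0.5882, 0.1336, 0.1113]
tcp_rot: [2.42, 2.003, 0.0]
wrist_force: [-0.1, -0.0, -2.3]
width: 0.521
```

```bash
python3 plan.py .5886 .1338 .0675 79 6 4; python3 plan.py
```

```text
t 17.57 pos [0.5882 0.1336 0.1113] yaw 79.24 z [ 0.  0. -1.] q6 -1.2 w 0.521 F [-0.1 -0.  -2.3]
{"delta_pos": [0.0001, 0.0001, 0.0073], "dr": [0, 0, 0.001]}
{"delta_pos": [0.0, 0.0, 0.0073], "dr": [0, 0, 0.0]}
{"delta_pos": [0.0001, 0.0001, 0.0073], "dr": [0, 0, 0.001]}
{"delta_pos": [0.0, 0.0, 0.0073], "dr": [0, 0, 0.001]}
{"delta_pos": [0.0001, 0.0001, 0.0073], "dr": [0, 0, 0.0]}
{"delta_pos": [0.0, 0.0, 0.0073], "dr": [0, 0, 0.001]}
end [0.5886 0.1338 0.0675] 79.01
t 17.57 pos [0.5882 0.1336 0.1113] yaw 79.24 z [ 0.  0. -1.] q6 -1.2 w 0.521 F [-0.1 -0.  -2.3]
```

Settled on the axis. Lowering to about 5 mm above the seat, slowly.

Emit:
carry_out:
  deltas:
    - {"delta_pos":[0,0,0.008],"dr":[0,0,0]}
    - {"delta_pos":[0,0,0.008],"dr":[0,0,0]}
    - {"delta_pos":[0,0,0.008],"dr":[0,0,0]}
    - {"delta_pos":[0,0,0.008],"dr":[0,0,0]}
    - {"delta_pos":[0,0,0.006],"dr":[0,0,0]}
    - {"delta_pos":[0,0,0],"dr":[0,0,0]}
    - {"delta_pos":[0,0,0],"dr":[0,0,0]}
    - {"delta_pos":[0,0,0],"dr":[0,0,0]}

```text
time: 18.58
tool_pos: [0.5886, 0.1336, 0.0738]
tcp_rot: [2.42, 2.003, 0.001]
wrist_force: [-0.8, 0.5, -3.1]
width: 0.523
```

```bash
python3 plan.py;  python3 - <<'E'
from meas import *
d=bot.read_camera("scene"); 
crop(d,250,125,60,60,10,"pics/s15.png")
E
```

```text
t 18.57 pos [0.5886 0.1336 0.0738] yaw 79.24 z [ 9.e-04  1.e-04 -1.e+00] q6 -1.2 w 0.523 F [-0.8  0.5 -3.1]
```

View pics/s15.png

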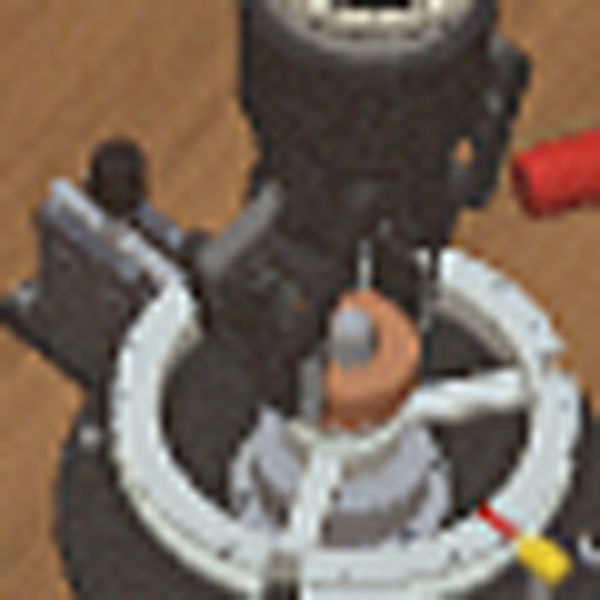

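Emit:
carry_out:
  deltas:
    - {"delta_pos":[0,0,0.002],"dr":[0,0,0]}
    - {"delta_pos":[0,0,0.002],"dr":[0,0,0]}
    - {"delta_pos":[0,0,0.001],"dr":[0,0,0]}
    - {"delta_pos":[0,0,0],"dr":[0,0,0]}
    - {"delta_pos":[0,0,0],"dr":[0,0,0]}

```text
time: 19.25
tool_pos: [0.5882, 0.1336, 0.0683]
tcp_rot: [2.42, 2.003, 0.0]
wrist_force: [-0.6, -0.5, -2.3]
width: 0.521
```

Emit:
carry_out:
  deltas:
    - {"delta_pos":[0,0,0.001],"dr":[0,0,0]}
    - {"delta_pos":[0,0,0.001],"dr":[0,0,0]}
    - {"delta_pos":[0,0,0],"dr":[0,0,0]}
    - {"delta_pos":[0,0,0],"dr":[0,0,0]}

```text
time: 19.75
tool_pos: [0.5884, 0.1336, 0.0676]
tcp_rot: [2.42, 2.003, 0.001]
wrist_force: [-3.3, 0.1, 4.7]
width: 0.521
```

Contact at exactly the expected height (TCP z 0.0676, Fz from -2.3 to +4.7). Release and look.

Emit:
carry_out:
  deltas:
    - {"delta_pos":[0,0,0],"dr":[0,0,0]}
    - {"delta_pos":[0,0,0],"dr":[0,0,0]}
    - {"delta_pos":[0,0,0],"dr":[0,0,0]}
  grip: 0.7

```text
time: 20.12
tool_pos: [0.5883, 0.1336, 0.0663]
tcp_rot: [2.42, 2.003, 0.0]
wrist_force: [0.3, 0.3, 0.6]
width: 0.697
```

Emit:
carry_out:
  deltas:
    - {"delta_pos":[0,0,-0.02],"dr":[0,0,0]}
    - {"delta_pos":[0,0,-0.04],"dr":[0,0,0]}
    - {"delta_pos":[0,0,-0.03],"dr":[0,0,0]}
    - {"delta_pos":[-0.05,0,0],"dr":[0,0,0]}
    - {"delta_pos":[-0.06,0,0],"dr":[0,0,0]}
    - {"delta_pos":[-0.06,0,0],"dr":[0,0,0]}
    - {"delta_pos":[-0.06,0,0],"dr":[0,0,0]}
    - {"delta_pos":[0,0,0],"dr":[0,0,0]}
    - {"delta_pos":[0,0,0],"dr":[0,0,0]}

```text
time: 21.25
tool_pos: [0.5457, -0.0925, 0.1574]
tcp_rot: [2.421, 2.001, 0.002]
wrist_force: [-0.1, 0.3, -0.9]
width: 0.697
```

```bash
python3 plan.py .559 -.1352 .06 79 5;  python3 - <<'E'
from meas import *
d=bot.read_camera("scene");c=bot.read_camera("top")
crop(d,250,125,60,60,10,"pics/s16.png"); crop(c,170,150,80,80,7,"pics/t16.png")
for n,k in (("s",[d]),("t",[c])): print(n,find(k,[(.023,.082,1)],(.5886,.1338),.006))
crop(d,170,150,130,130,4.6,"pics/s16b.png")
E
```

```text
t 21.25 pos [ 0.5457 -0.0925  0.1574] yaw 79.16 z [ 1.6e-03  3.0e-04 -1.0e+00] q6 -1.6 w 0.697 F [-0.1  0.3 -0.9]
{"delta_pos": [-0.008, 0.004, 0.019], "dr": [0, 0, 0.0]}
{"delta_pos": [-0.008, 0.004, 0.02], "dr": [0, 0, 0.0]}
{"delta_pos": [-0.008, 0.005, 0.019], "dr": [0, 0, 0.0]}
{"delta_pos": [-0.008, 0.004, 0.02], "dr": [0, 0, 0.0]}
{"delta_pos": [-0.007, 0.004, 0.019], "dr": [0, 0, 0.0]}
end [ 0.559  -0.1347  0.0604] 79.16
s (array([0.5883, 0.1333]), np.float32(21.885698))
t (array([0.5913, 0.1341]), np.float32(13.359017))
```

View pics/s16.png

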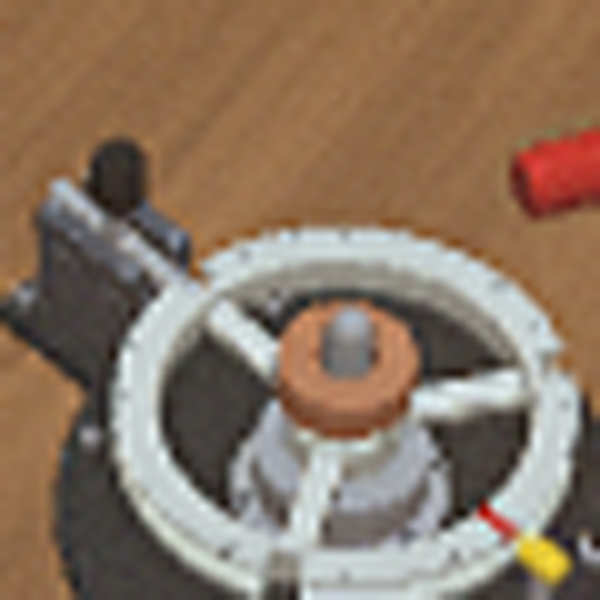

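View pics/t16.png

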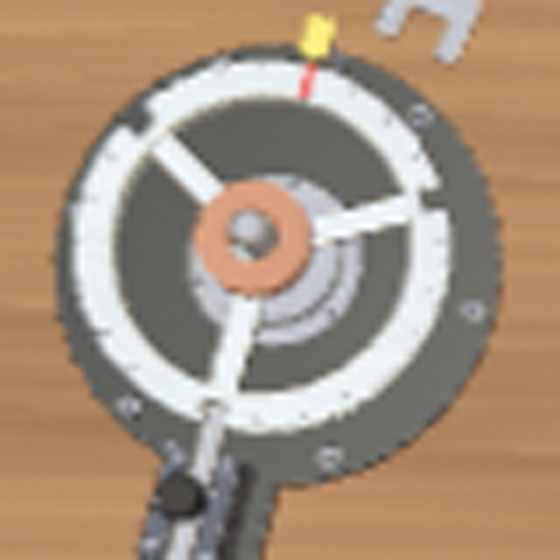

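View pics/s16b.png

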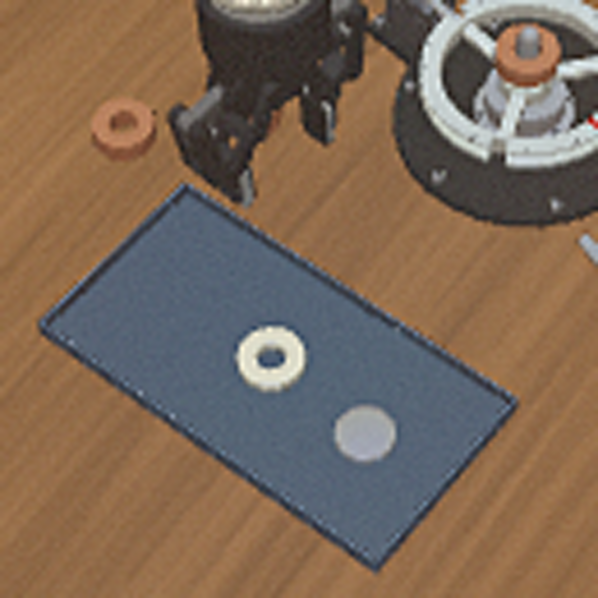

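The thick spacer is seated flat around the spindle ((348,365) in the crop), the bolt and mark are unchanged. Next, the thin one.

Emit:
carry_out:
  deltas:
    - {"delta_pos":[-0.008,0.004,0.019],"dr":[0,0,0]}
    - {"delta_pos":[-0.008,0.004,0.02],"dr":[0,0,0]}
    - {"delta_pos":[-0.008,0.005,0.019],"dr":[0,0,0]}
    - {"delta_pos":[-0.008,0.004,0.02],"dr":[0,0,0]}
    - {"delta_pos":[-0.007,0.004,0.019],"dr":[0,0,0]}
    - {"delta_pos":[0,0,0],"dr":[0,0,0]}
    - {"delta_pos":[0,0,0],"dr":[0,0,0]}
    - {"delta_pos":[0,0,0],"dr":[0,0,0]}

```text
time: 22.35
tool_pos: [0.5594, -0.1347, 0.0604]
tcp_rot: [2.419, 2.003, 0.002]
wrist_force: [0.1, 0.5, 0.1]
width: 0.698
```

```bash
python3 plan.py .559 -.1352 .02 79 2 4
```

```text
t 22.35 pos [ 0.5594 -0.1347  0.0604] yaw 79.25 z [ 1.9e-03 -5.0e-04 -1.0e+00] q6 -1.66 w 0.698 F [0.1 0.5 0.1]
{"delta_pos": [-0.0003, -0.0002, 0.0202], "dr": [0, 0, 0.002]}
{"delta_pos": [-0.0003, -0.0001, 0.0202], "dr": [0, 0, 0.002]}
end [ 0.559  -0.1352  0.02  ] 79.02
```

Emit:
carry_out:
  deltas:
    - {"delta_pos":[-0.0005,0,0.025],"dr":[0,0,0]}
    - {"delta_pos":[0,0,0.02],"dr":[0,0,0]}
    - {"delta_pos":[0,0,0.01],"dr":[0,0,0]}
    - {"delta_pos":[0,0,0],"dr":[0,0,0]}
    - {"delta_pos":[0,0,0],"dr":[0,0,0]}
    - {"delta_pos":[0,0,0],"dr":[0,0,0]}

```text
time: 23.1
tool_pos: [0.5593, -0.1354, 0.0051]
tcp_rot: [2.419, 2.003, 0.001]
wrist_force: [0.1, 0.3, -0.4]
width: 0.699
```

```bash
python3 plan.py;  python3 - <<'E'
from meas import *
d=bot.read_camera("scene")
crop(d,190,180,60,60,10,"pics/s17.png")
E
```

```text
t 23.1 pos [ 0.5593 -0.1354  0.0051] yaw 79.24 z [ 1.5e-03 -4.0e-04 -1.0e+00] q6 -1.66 w 0.699 F [ 0.1  0.3 -0.4]
```

View pics/s17.png

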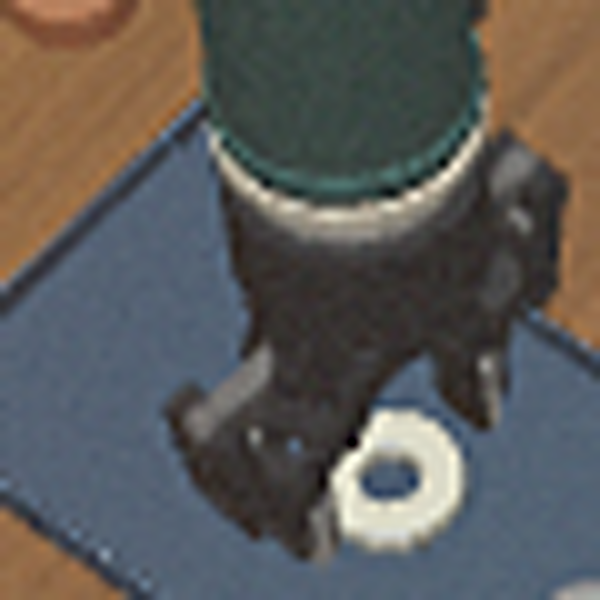

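```bash
python3 - <<'E'
from meas import *
d=bot.read_camera("scene"); s=bot.read_state(); t=s["tool_pos"]; X=R.from_rotvec(s["tcp_rot"]).as_matrix()
dr=[]
for z,col in ((.003,(0,0,255)),(.007,(0,255,0)),(.011,(255,0,0)),(.015,(0,255,255))):
  for sg in (-1,1):
    for h in (-.011,.011):
      P=t+X[:,0]*sg*.029+X[:,1]*h; P[2]=z; dr.append((P,col))
crop(d,190,180,60,60,10,"pics/s18.png",dr)
E
```

```text
(no output)
```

View pics/s18.png

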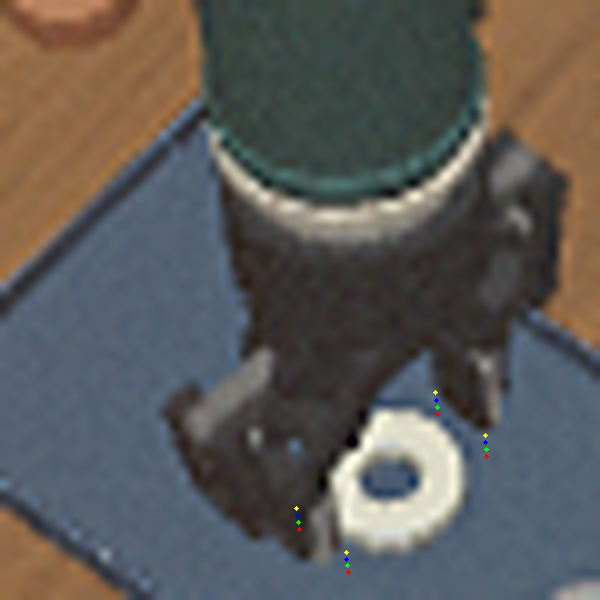

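Emit:
carry_out:
  deltas:
    - {"delta_pos":[0,0,0.002],"dr":[0,0,0]}
    - {"delta_pos":[0,0,0.002],"dr":[0,0,0]}
    - {"delta_pos":[0,0,0],"dr":[0,0,0]}
    - {"delta_pos":[0,0,0],"dr":[0,0,0]}

```text
time: 23.7
tool_pos: [0.5585, -0.1351, 0.0002]
tcp_rot: [-2.42, -2.003, 0.0]
wrist_force: [-0.0, -0.5, 0.0]
width: 0.7
```

Emit:
carry_out:
  deltas:
    - {"delta_pos":[0,0,0],"dr":[0,0,0]}
    - {"delta_pos":[0,0,0],"dr":[0,0,0]}
    - {"delta_pos":[0,0,0],"dr":[0,0,0]}
    - {"delta_pos":[0,0,0],"dr":[0,0,0]}
  grip: 0
  force: 30

```text
time: 24.2
tool_pos: [0.5592, -0.1353, 0.001]
tcp_rot: [2.419, 2.003, 0.001]
wrist_force: [-0.2, 0.6, 6.3]
width: 0.525
```

```bash
python3 plan.py;  python3 - <<'E'
from meas import *
d=bot.read_camera("scene")
crop(d,190,180,60,60,10,"pics/s19.png")
E
```

```text
t 24.2 pos [ 0.5592 -0.1353  0.001 ] yaw 79.24 z [ 1.4e-03 -4.0e-04 -1.0e+00] q6 -1.66 w 0.525 F [-0.2  0.6  6.3]
```

View pics/s19.png

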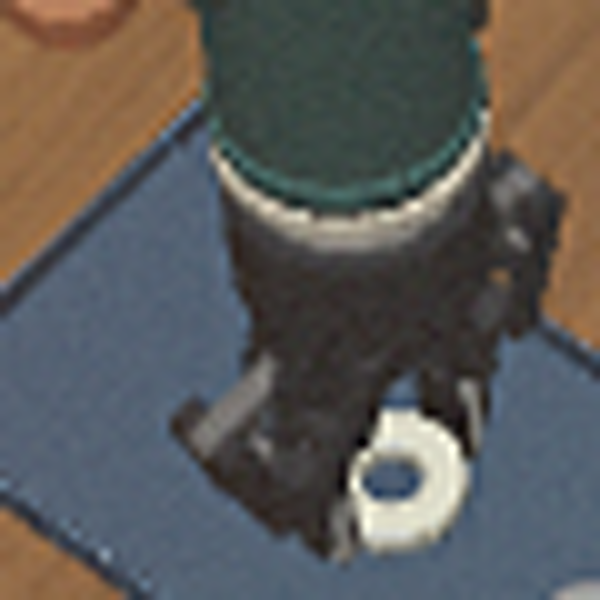

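Emit:
carry_out:
  deltas:
    - {"delta_pos":[0,0,-0.01],"dr":[0,0,0]}
    - {"delta_pos":[0,0,-0.03],"dr":[0,0,0]}
    - {"delta_pos":[0,0,-0.04],"dr":[0,0,0]}
    - {"delta_pos":[0,0,-0.04],"dr":[0,0,0]}
    - {"delta_pos":[0,0,-0.03],"dr":[0,0,0]}
    - {"delta_pos":[0,0,0],"dr":[0,0,0]}
    - {"delta_pos":[0,0,0],"dr":[0,0,0]}

```text
time: 25.12
tool_pos: [0.5575, -0.1348, 0.1491]
tcp_rot: [-2.419, -2.002, 0.002]
wrist_force: [-0.7, -0.0, -0.7]
width: 0.521
```

```bash
python3 plan.py .5885 .1337 .15 79.2 6;  python3 - <<'E'
from meas import *
d=bot.read_camera("scene"); s=bot.read_state(); t=s["tool_pos"];z=t[2]+.012
x,sc=find([d],[(.010,z,-1)],t[:2],.005); print(t,x,sc,x-t[:2])
t_=np.linspace(0,6.28,60)
C=lambda r,zz:np.c_[x[0]+r*np.cos(t_),x[1]+r*np.sin(t_),0*t_+zz]
crop(d,190,140,60,60,10,"pics/s20.png",[(C(.023,z),(0,255,0)),(C(.010,z),(0,0,255))])
E
```

```text
t 25.12 pos [ 0.5575 -0.1348  0.1491] yaw 79.24 z [-1.9e-03  5.0e-04 -1.0e+00] q6 -1.66 w 0.521 F [-0.7 -0.  -0.7]
{"delta_pos": [0.045, -0.003, 0.0], "dr": [0, 0, 0.0]}
{"delta_pos": [0.045, -0.004, 0.0], "dr": [0, 0, 0.0]}
{"delta_pos": [0.045, -0.003, 0.0], "dr": [0, 0, 0.0]}
{"delta_pos": [0.045, -0.003, -0.001], "dr": [0, 0, 0.0]}
{"delta_pos": [0.045, -0.003, 0.0], "dr": [0, 0, 0.0]}
{"delta_pos": [0.045, -0.004, 0.0], "dr": [0, 0, 0.0]}
end [0.5882 0.1341 0.1501] 79.24
[ 0.55704603 -0.13472484  0.14836566] [ 0.55804603 -0.13472484] 49.989063 [0.001 0.   ]
```

View pics/s20.png

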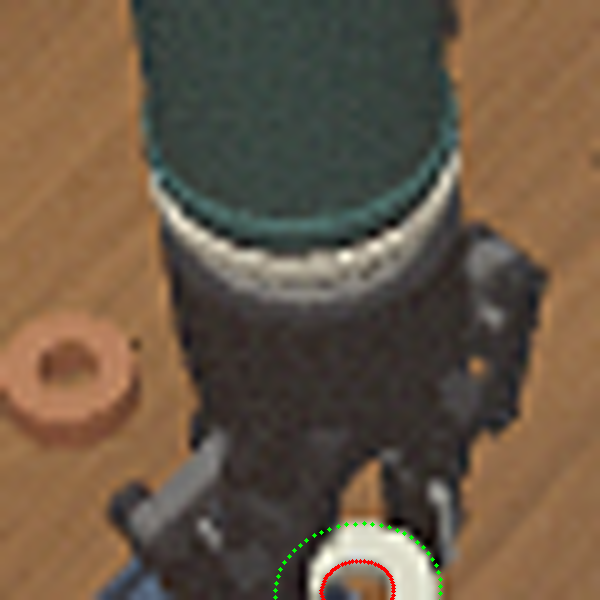

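Emit:
carry_out:
  deltas:
    - {"delta_pos":[0.045,-0.003,0],"dr":[0,0,0]}
    - {"delta_pos":[0.045,-0.004,0],"dr":[0,0,0]}
    - {"delta_pos":[0.045,-0.003,0],"dr":[0,0,0]}
    - {"delta_pos":[0.045,-0.003,-0.001],"dr":[0,0,0]}
    - {"delta_pos":[0.045,-0.003,0],"dr":[0,0,0]}
    - {"delta_pos":[0.045,-0.004,0],"dr":[0,0,0]}
    - {"delta_pos":[0,0,0],"dr":[0,0,0]}
    - {"delta_pos":[0,0,0],"dr":[0,0,0]}
    - {"delta_pos":[0,0,0],"dr":[0,0,0]}
    - {"delta_pos":[0,0,0],"dr":[0,0,0]}

```text
time: 26.42
tool_pos: [0.5891, 0.1327, 0.151]
tcp_rot: [-2.421, -2.001, 0.001]
wrist_force: [-0.1, 0.5, 0.2]
width: 0.524
```

Emit:
carry_out:
  deltas:
    - {"delta_pos":[0,0,0.02],"dr":[0,0,0]}
    - {"delta_pos":[0,0,0.015],"dr":[0,0,0]}
    - {"delta_pos":[0,0,0],"dr":[0,0,0]}
    - {"delta_pos":[0,0,0],"dr":[0,0,0]}
    - {"delta_pos":[0,0,0],"dr":[0,0,0]}
    - {"delta_pos":[0,0,0],"dr":[0,0,0]}

```text
time: 27.18
tool_pos: [0.5898, 0.134, 0.117]
tcp_rot: [2.419, 2.003, 0.002]
wrist_force: [0.4, 0.2, 0.3]
width: 0.525
```

```bash
python3 plan.py .5883 .1337 .108 79.2 1 4;  python3 - <<'E'
from meas import *
d=bot.read_camera("scene"); s=bot.read_state(); t=s["tool_pos"];z=t[2]+.012
x,sc=find([d],[(.010,z,-1)],t[:2],.004); print(t,x,sc,x-t[:2])
t_=np.linspace(0,6.28,60)
C=lambda r,zz,x=x:np.c_[x[0]+r*np.cos(t_),x[1]+r*np.sin(t_),0*t_+zz]
crop(d,250,125,60,60,10,"pics/s21.png",[(C(.023,z),(0,255,0)),(C(.010,z),(0,0,255)),(C(.0045,.1,(.5885,.1337)),(255,0,255))])
E
```

```text
t 27.18 pos [0.5898 0.134  0.117 ] yaw 79.24 z [ 1.2e-03  2.0e-04 -1.0e+00] q6 -1.2 w 0.525 F [0.4 0.2 0.3]
{"delta_pos": [-0.0006, -0.0014, 0.009], "dr": [0, 0, 0.001]}
end [0.5883 0.1337 0.108 ] 79.19
[0.58968464 0.13399617 0.11690012] [0.58998464 0.13449617] 23.462341 [0.0003 0.0005]
```

View pics/s21.png

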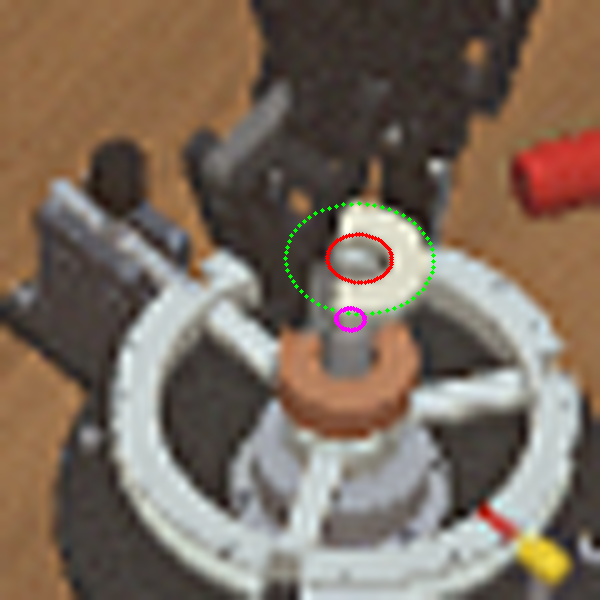

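Emit:
carry_out:
  deltas:
    - {"delta_pos":[-0.0008,-0.0015,0],"dr":[0,0,0]}
    - {"delta_pos":[0,0,0],"dr":[0,0,0]}
    - {"delta_pos":[0,0,0],"dr":[0,0,0]}
    - {"delta_pos":[0,0,0],"dr":[0,0,0]}
    - {"delta_pos":[0,0,0],"dr":[0,0,0]}

```text
time: 27.85
tool_pos: [0.5877, 0.1333, 0.1163]
tcp_rot: [2.42, 2.003, 0.0]
wrist_force: [-0.5, 0.6, -0.3]
width: 0.527
```

Emit:
carry_out:
  deltas:
    - {"delta_pos":[0,0,0.008],"dr":[0,0,0]}
    - {"delta_pos":[0,0,0.006],"dr":[0,0,0]}
    - {"delta_pos":[0,0,0.006],"dr":[0,0,0]}
    - {"delta_pos":[0,0,0.006],"dr":[0,0,0]}
    - {"delta_pos":[0,0,0],"dr":[0,0,0]}
    - {"delta_pos":[0,0,0],"dr":[0,0,0]}
    - {"delta_pos":[0,0,0],"dr":[0,0,0]}

```text
time: 28.72
tool_pos: [0.5879, 0.1334, 0.0907]
tcp_rot: [2.42, 2.003, 0.001]
wrist_force: [0.2, 0.3, -0.6]
width: 0.525
```

```bash
python3 plan.py;  python3 - <<'E'
from meas import *
d=bot.read_camera("scene"); 
crop(d,250,125,60,60,10,"pics/s22.png")
E
```

```text
t 28.73 pos [0.5879 0.1334 0.0907] yaw 79.24 z [ 7.e-04  1.e-04 -1.e+00] q6 -1.2 w 0.525 F [ 0.2  0.3 -0.6]
```

View pics/s22.png

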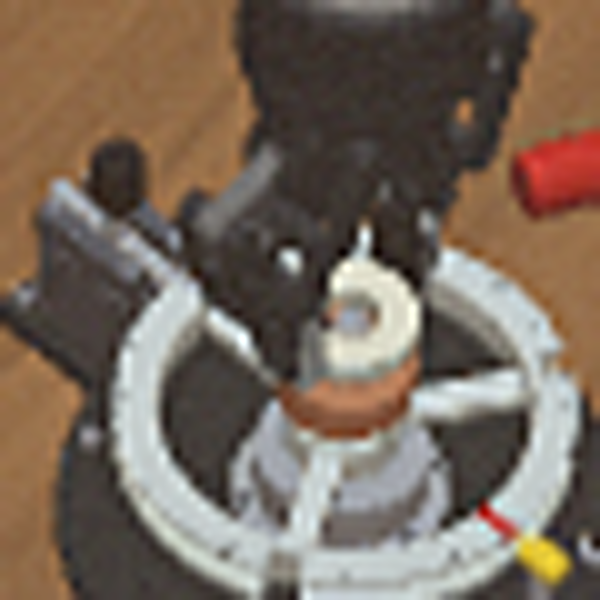

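The spindle is inside the bore (352,318) with no side force. Lowering to contact, expected at TCP z ≈ 0.080.

Emit:
carry_out:
  deltas:
    - {"delta_pos":[0,0,0.004],"dr":[0,0,0]}
    - {"delta_pos":[0,0,0.003],"dr":[0,0,0]}
    - {"delta_pos":[0,0,0.002],"dr":[0,0,0]}
    - {"delta_pos":[0,0,0],"dr":[0,0,0]}
    - {"delta_pos":[0,0,0],"dr":[0,0,0]}
    - {"delta_pos":[0,0,0],"dr":[0,0,0]}

```text
time: 29.52
tool_pos: [0.5878, 0.1334, 0.0815]
tcp_rot: [2.42, 2.003, 0.0]
wrist_force: [0.3, 0.2, -0.9]
width: 0.521
```

Emit:
carry_out:
  deltas:
    - {"delta_pos":[0,0,0.001],"dr":[0,0,0]}
    - {"delta_pos":[0,0,0.001],"dr":[0,0,0]}
    - {"delta_pos":[0,0,0],"dr":[0,0,0]}
    - {"delta_pos":[0,0,0],"dr":[0,0,0]}

```text
time: 30.02
tool_pos: [0.5878, 0.1334, 0.0798]
tcp_rot: [2.42, 2.003, 0.001]
wrist_force: [-1.4, -0.5, 5.8]
width: 0.525
```

Contact at 0.0798, with Fz +5.8 N. Release, rise and clear away.

Emit:
carry_out:
  deltas:
    - {"delta_pos":[0,0,0],"dr":[0,0,0]}
    - {"delta_pos":[0,0,0],"dr":[0,0,0]}
    - {"delta_pos":[0,0,0],"dr":[0,0,0]}
  grip: 0.7

```text
time: 30.4
tool_pos: [0.5875, 0.1333, 0.0789]
tcp_rot: [-2.42, -2.003, 0.001]
wrist_force: [0.7, -0.9, -0.2]
width: 0.699
```

Emit:
carry_out:
  deltas:
    - {"delta_pos":[0,0,-0.02],"dr":[0,0,0]}
    - {"delta_pos":[0,0,-0.04],"dr":[0,0,0]}
    - {"delta_pos":[0,0,-0.04],"dr":[0,0,0]}
    - {"delta_pos":[-0.05,0,0],"dr":[0,0,0]}
    - {"delta_pos":[-0.06,0,0],"dr":[0,0,0]}
    - {"delta_pos":[-0.06,0,0],"dr":[0,0,0]}
    - {"delta_pos":[-0.06,0,0],"dr":[0,0,0]}
    - {"delta_pos":[0,0,0],"dr":[0,0,0]}
    - {"delta_pos":[0,0,0],"dr":[0,0,0]}

```text
time: 31.52
tool_pos: [0.5451, -0.0927, 0.1805]
tcp_rot: [2.421, 2.001, 0.002]
wrist_force: [0.1, -0.1, 0.4]
width: 0.699
```

```bash
python3 plan.py;  python3 - <<'E'
from meas import *
from m2 import angs
d=bot.read_camera("scene");c=bot.read_camera("top")
crop(d,250,125,60,60,10,"pics/s23.png"); crop(c,170,150,80,80,7,"pics/t23.png"); crop(d,130,100,210,190,3.1,"pics/s23b.png")
for z in (.088,.090,.092,.094,.096): print(z,[tuple(np.round(v,4) for v in find(k,[(.023,z,1)],(.5886,.1338),.005)) for k in ([d],[c],[c,d])])
angs(c,"t");angs(d,"s")
E
```

```text
t 31.52 pos [ 0.5451 -0.0927  0.1805] yaw 79.16 z [ 1.6e-03  3.0e-04 -1.0e+00] q6 -1.6 w 0.699 F [ 0.1 -0.1  0.4]
0.088 [(array([0.5871, 0.1366]), np.float32(41.0638)), (array([0.5901, 0.1351]), np.float32(47.8625)), (array([0.5886, 0.1353]), np.float32(82.9954))]
0.09 [(array([0.5879, 0.1352]), np.float32(41.0204)), (array([0.5898, 0.1348]), np.float32(47.8326)), (array([0.5888, 0.1346]), np.float32(86.7179))]
0.092 [(array([0.5888, 0.1336]), np.float32(40.9788)), (array([0.5894, 0.1345]), np.float32(47.7973)), (array([0.5889, 0.134 ]), np.float32(87.4807))]
0.094 [(array([0.5896, 0.1321]), np.float32(40.923)), (array([0.5891, 0.1343]), np.float32(47.7311)), (array([0.5891, 0.1333]), np.float32(84.9298))]
0.096 [(array([0.5906, 0.1305]), np.float32(40.8569)), (array([0.5888, 0.134 ]), np.float32(47.681)), (array([0.5891, 0.1325]), np.float32(79.1054))]
t mark 5 -13.29 0.0701
t ptr 1 -15.6 0.0952
s mark 6 -13.75 0.0672
s ptr 17 -13.5 0.089
```

View pics/s23.png

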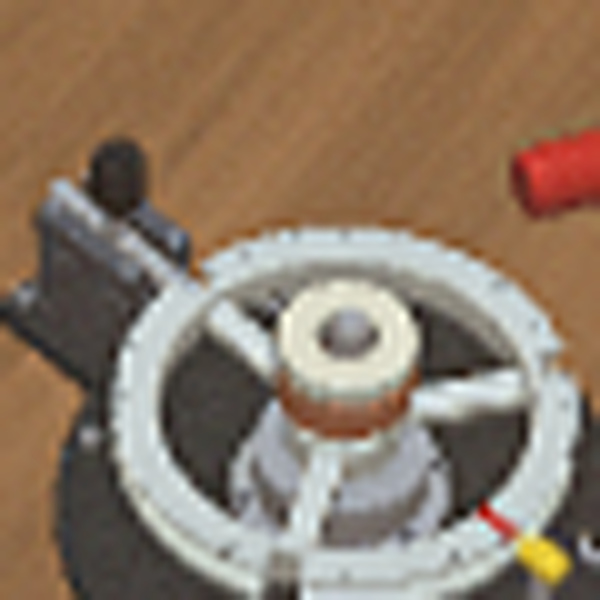

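View pics/t23.png

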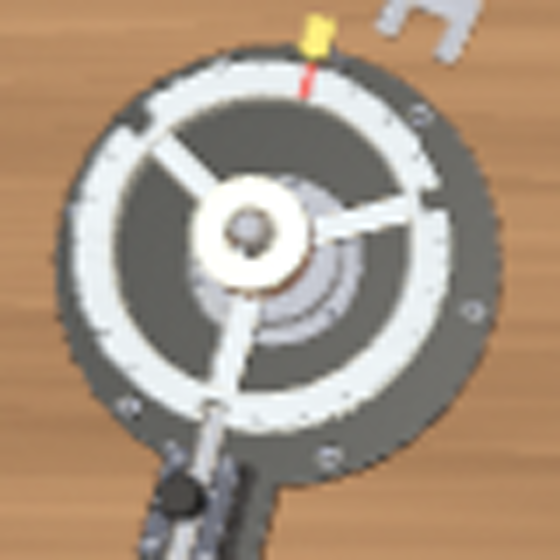

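View pics/s23b.png

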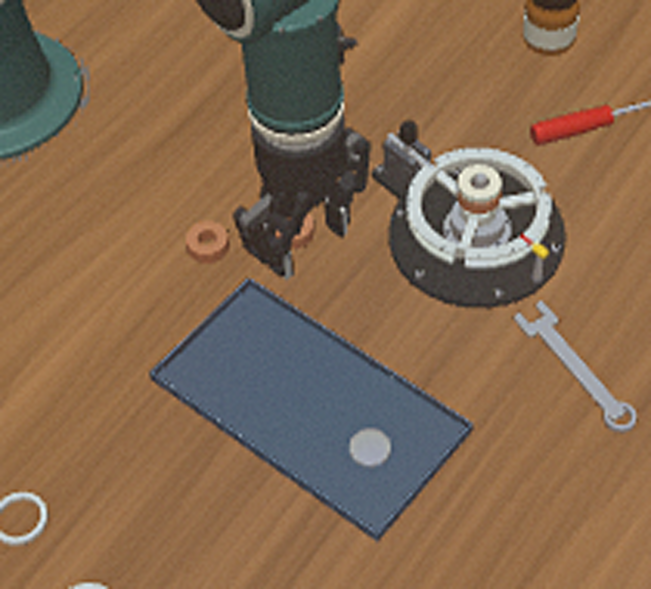

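Both spacers are stacked on the spindle, and the thin ring's top best fits z = 0.092, its seated height. The bolt is in, the mark is at the pointer, and the blank is unmoved. Handing in.

```bash
python3 -c "
from workcell import bot
print(bot.finish_job())"
```

```text
the job is handed in; nothing more can be done
None
```

The stage is ready and the job is handed in, at about 31.6 s of the 72 s allowed. I turned the pulley about 63° until the red mark stood at the pointer, then let go. I slid the index bolt in to its hard stop. I then lowered the thick copper spacer (the one from the tray) onto the hub and the thin ceramic one on top of it, each until I felt contact.

**Last checks:**
- **Mark and bolt:** the mark measured −13.3° to −13.75°, against −13.5° for the pointer in the scene view. Those mark angles were the same before and after placing the spacers. The bolt nose sits in the notch.
- **Spacers:** both touched down at the expected heights. The best image fit puts the ceramic spacer's top at 92 mm, its seated height, and centred on the axis.
- **Other things:** the blank, tools and spare rings visible in the last pictures look unmoved. The gripper was clear, and the highest wrist force I read was about 27 N, at the bolt's stop.

**One check disagreed:** the top camera put the pointer near −15.6°. That came from only one or two yellow pixels, so I trusted the scene view and the bolt having gone into the notch.

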